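# Turn the breaker tray and slide it into its counter rails

### The arm

A 7-joint arm with a two-finger parallel gripper is mounted at the origin on the work surface. World frame = base frame: x ahead of the robot, y to its left, z up, the work surface at z = 0. Lengths are in m, angles in rad, forces in N, time in s.
With the tool pointing down it reaches from about 0.35 to 0.9 m from the base axis. Payload 8.1 kg.
Tool frame: the origin (TCP) lies on the centre line of the jaws, within the pads' length; the fingertips stand 25 mm ahead of it and the grasp point (between the pads) lies 6 mm ahead of it; z points along the fingers, y is the direction in which the jaws open and shut (so a half turn about z gives the same grasp; the last joint's range is limited). The gripper opens to 92 mm and grips with 3 to 60 N. Pads are 19 mm wide; open, the fingers measure 130 mm over their backs; the gripper's body (75 mm by 190 mm) begins 47 mm behind the grasp point.
Start: joints at [-1.428, 0.434, 0.025, 1.573, -0.012, 1.134, -0.075], TCP at [0.152, 0.606, 0.252] pointing down, gripper open.
Joint ranges: [-2.62, 2.62], [-0.44, 2.09], [-1.27, 1.32], [0.08, 2.57], [-1.32, 4.46], [0.12, 2], [-2.74, 2.74]. Speed limits (rad/s): [2.22, 2.22, 3.01, 3.01, 3.14, 3.14, 3.14].

### API

Orientations are given as a rotation vector (axis times angle).
In Python, from station import arm, imaging gives the robot as it stands.
- The arm moves only by the tool move_arm, never from a script. Its argument "steps" is a list of rows, each an object with "twist": the turn, a rotation vector about the tool's x, y, z in degrees, a list of three; "travel": the shift along the tool's x, y, z in mm, a list of three; "jaw": the gripper's target within -1 to 1 (fully open at 1, half-way at 0, shut at -1). A call has 1 to 5 rows; each row shifts and turns the commanded pose from where the row before left it, along the tool's axes as they then stand; what a row does not reach is not made up. A row lasts 1/8 s, in which the tool goes at most 62.5 mm and 10.7 degrees, less where a joint would pass 70% of its speed; a pose out of reach is approached as far as the arm can. A call with a gripper value outside its range is refused whole. The fingers move at their own pace and stop on an object; "grip_force" is the grip in N (left out, the last holds). Time passes only in rows, so rows that do not move let the fingers close. It gives the time, the measured TCP pose, the force and the opening at its end, in the units of the state.
- arm.get_obs(): the state, without advancing time (a new reading comes with each control period).
- imaging.get_image(name): name is "scene" or "top" or "wrist"; returns the picture (400x640x3 uint8, red, green, blue); there is no depth.
- imaging.calibration(name): a dict with "fx", "fy", "cx", "cy" (pixels), "dist" ([k1, k2, p1, p2, k3] as OpenCV has them; the pictures are not rectified), "view" (4x4, takes a point from world to camera coordinates). Camera axes: x right, y down, z forward; pixel columns grow to the right and rows downward; lengths in m; the calibration is good to about 2 mm. A picture is of the moment at which its call begins: read the wrist's pose just before it. calibration takes no time and is no camera call; for the wrist camera it gives the pose at the moment of the call.
- arm.sign_off(): hands the job in, once; it reports no verdict.
Trained networks look in the newest picture that a camera, given by its name, has taken for a name from the list of things; names that differ only in an ending like _2 or _b are one class to them, and where a whole thing is asked for, a point or a joint stands for the part that bears it (a point fixed in the world has none). Each returns a list of dicts, best first, with "conf" (0 to 1); they miss things now and then, are a little off and sometimes report something else, mostly with a low value. They report only what shows in the picture. A call takes as long as a camera call.
- imaging.trace(thing, camera): "region" (400x640 bool, what is visible of it) and "bbox" ([left, top, right, bottom] in pixels, round what is visible of it).
The state is a dict: "time": time; "q": joint angles; "joint_velocities": joint speeds; "tau": joint torques, N m; "position": TCP position; "orientation": TCP orientation; "wrist_force": force on the tool from outside, world axes, zero at the start; "torque": the same for the moment, N m; "width": opening from 0.0 (shut) to 1.0 (fully open).
Only numpy, scipy, OpenCV 4.12 (cv2) and the standard library are available. Lean on these libraries where they do the work, as an engineer would, in place of code of your own. Each camera call takes 0.05 s, during which the arm holds its last target.

### The job

The stock tray has been left with its front plate and pull tab tucked under the raised shelf. Draw it out, turn it end for end, set it down on the counter with its plain rear end at the mouth of the guide rails and let go; then take it by the pull tab and slide it in until its front plate is home against the rails, and leave it there released. Keep the tray upright, never let it drop, and leave everything else on the counter where it is.

Things in the scene. Friction and masses are not known exactly. Their poses are not given: they have to be found in the camera images.
- tray: Grey open tray of white breakers (fixed, below the rim), 0.25 to 0.5 kg, balancing near x = 0. Trough 140 mm long (x), 60 wide (y), 42 high, walls 3. Origin: centre of its underside, on the counter; z up; +x to the plain rear end, the only one that enters the rails. It starts with its front end under the shelf; first take it across the 60 mm width, in the open at about x = +5 to +50 mm.
- tray_rear (a point): Point on the tray at the middle of the rear end of the trough, at its underside (tray x = +70 mm).
- tray_front (a point): Point on the tray's underside where the trough meets the front plate's back face (tray x = -70 mm); at the rack's origin when home. The front plate is 8 mm thick (tray x -70 to -78 mm), 96 mm wide, 58 mm high: too wide and high for the rails.
- tray_tab (a point): Centre of the pull tab on the tray's front plate (tray x = -98, y = 0, z = 28 mm): a flat upright plate, 10 mm thick in tray y, 40 mm long in tray x (-78 to -118 mm), z from 8 to 48 mm. Under the shelf at the start.
- rack: Two aluminium guide rails fixed to the counter, 165 mm long. Origin: on the counter, middle of the mouth; +x into the rails, z up. The tray slides on the counter. Inside 65 mm apart, widening over the first 35 mm to 80 mm at the mouth; 100 mm wide overall, 120 at the feet. Inward lips over the sides, underside 47, top 55 mm high: the tray cannot be lowered in from above.
- rack_bar (a point): Middle of the 18 mm wide cross-bar over the mouth of the rails (rack x = 9 mm, z = 53.5 mm), which spans both rails, 47 to 60 mm above the counter; the tray passes under it, fingers do not. The tray's front plate stops against this bar and the rail ends. A like bar lies over the far end.
- shelf: Small raised shelf fixed to the counter: white board 160 mm wide (y), 130 mm deep (x = 0 to +130 mm), underside 80, top 92 mm above the counter, on side panels 142 mm apart inside; open in front (-x) and behind. Origin: on the counter below the middle of its front edge. The tray's plate and tab start under it, their plate 15 to 25 mm behind that edge.
- carton_a: White carton, 75 x 100 x 60 mm, standing on the shelf; bystander. Origin: centre of its underside.
- carton_b: White carton, 90 x 120 x 70 mm, on the counter; bystander. Origin: centre of its underside.
- carton_c: White carton, 100 x 80 x 50 mm, on the counter; bystander. Origin: centre of its underside.
- tape: Black roll of tape lying flat, 64 mm across, 19 mm high; bystander. Origin: centre of its underside.
- screwdriver: Screwdriver with black handle, 170 mm long, lying on the counter; bystander.
- breaker: White three-pole breaker, 85 x 54 mm, 67 mm high, with black toggles; bystander. Origin: centre of its underside.
- mug: White mug, 80 mm across, 90 mm high; bystander. Origin: centre of its underside.

How it is judged:
By the outcome, as a careful person would: the job done as asked, in the order asked, and still so for the second after the job is handed in, with the robot touching nothing.
It also fails if it takes over 69 s, if anything falls off the work surface, if the arm or the gripper's body presses on something with over 40 N, if the wrist force passes 120 N, or if a joint passes its speed limit or range.

## Working session

There is one attempt and no reset: what is moved stays moved. The work goes in short steps, Python scripts to look and compute and a tool call to move; the robot and the scene stay as the last step left them, time stands still between calls to the robot, and variables do not carry over. Pictures are saved under pics/ and viewed, and the job is handed in when it is done.

Besides the shell and the picture viewer there is one more tool, called as name([rows], argument=value, ...), one row to a line, values as JSON. move_arm: Moves the arm, as the interface text tells. Its arguments: {"type":"object","properties":{"steps":{"type":"array"},"grip_force":{"type":"number"}},"required":["steps"]}

```bash
mkdir -p pics; ls; python3 - <<'E'
from station import arm, imaging
import cv2
o=arm.get_obs();print(o)
for n in("scene","top","wrist"):
    im=imaging.get_image(n);cv2.imwrite(f"pics/{n}0.png",im[:,:,::-1]);c=imaging.calibration(n);print(n,c)
E
```

```text
pics
{'time': 0.0, 'q': array([-1.42760439,  0.43520085,  0.02498329,  1.57407564, -0.01159373,
        1.13399871, -0.07514174]), 'joint_velocities': array([ 0.00199147,  0.0001158 ,  0.00137763,  0.00092739, -0.00077949,
        0.00058328,  0.00109165]), 'tau': array([ 1.71623233e-04, -6.67855597e+01,  9.84859094e-01, -3.14467907e+01,
       -6.06902526e-02,  4.23259498e-02,  1.51929648e-04]), 'position': array([0.15202448, 0.60575315, 0.25096711]), 'orientation': array([-3.85297001e-01, -3.11783549e+00,  2.41446893e-03]), 'wrist_force': array([ 0.05423224,  0.42378844, -0.6258862 ]), 'torque': array([-0.06387606, -0.01964666,  0.01215341]), 'width': 1.0003562912920114}
scene {'fx': 480.8408763694832, 'fy': 480.8408763694832, 'cx': 319.23835672057754, 'cy': 211.84046330314132, 'dist': array([-0.05516924,  0.        ,  0.        ,  0.        ,  0.        ]), 'view': array([[ 0.79274404,  0.60935389, -0.01564383, -0.45708859],
       [ 0.39275151, -0.53024367, -0.75139065, -0.14570757],
       [-0.46615785,  0.58951632, -0.65967217,  1.7717041 ],
       [ 0.        ,  0.        ,  0
[... 295 characters left out ...]
0014,  0.01511938, -0.18027448,  0.55651949],
       [ 0.18032358,  0.00193875, -0.98360543,  1.40100362],
       [ 0.        ,  0.        ,  0.        ,  1.        ]])}
wrist {'fx': 351.2925125344169, 'fy': 351.2925125344169, 'cx': 324.39534969623173, 'cy': 198.44117068162436, 'dist': array([0.0137622, 0.       , 0.       , 0.       , 0.       ]), 'view': array([[ 2.43294944e-01,  9.69952127e-01, -6.64938585e-04,
        -6.24677093e-01],
       [ 9.26708843e-01, -2.32245628e-01,  2.95419514e-01,
        -3.60216974e-02],
       [ 2.86388357e-01, -7.24902788e-02, -9.55367400e-01,
         3.91848439e-01],
       [ 0.00000000e+00,  0.00000000e+00,  0.00000000e+00,
         1.00000000e+00]])}
```

View pics/top0.png

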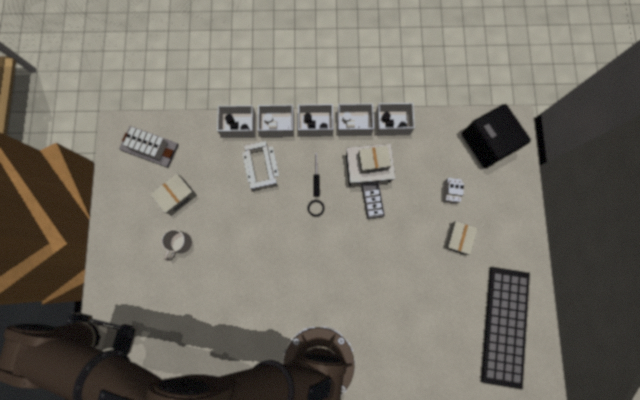

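View pics/scene0.png

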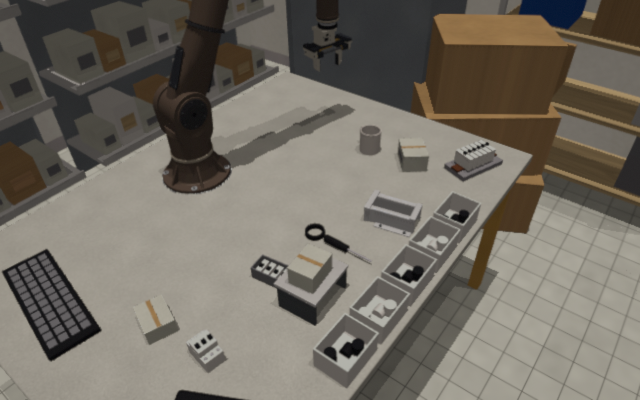

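View pics/wrist0.png

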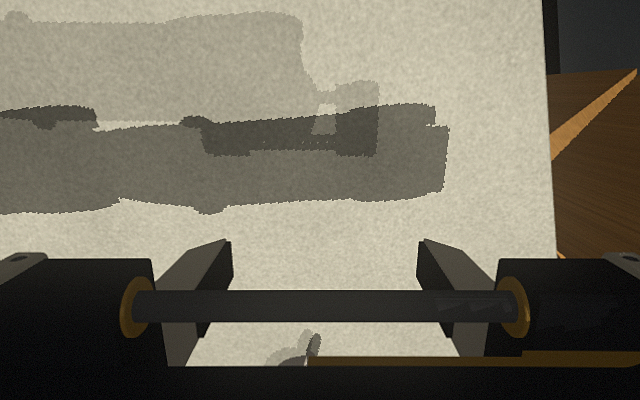

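```bash
cat > h.py <<'E'
import numpy as np, cv2
from scipy.spatial.transform import Rotation as R
from station import arm, imaging
def proj(c,P):
    P=np.atleast_2d(P).astype(float);V=c['view']
    K=np.array([[c['fx'],0,c['cx']],[0,c['fy'],c['cy']],[0,0,1]])
    return cv2.projectPoints(P,cv2.Rodrigues(V[:3,:3])[0],V[:3,3],K,c['dist'])[0][:,0]
def unproj(c,uv,z):
    K=np.array([[c['fx'],0,c['cx']],[0,c['fy'],c['cy']],[0,0,1]])
    n=cv2.undistortPoints(np.atleast_2d(uv).astype(float)[:,None],K,c['dist'])[:,0]
    Rt=c['view'][:3,:3].T;o=-Rt@c['view'][:3,3]
    d=np.c_[n,np.ones(len(n))]@Rt.T
    return o+d*((z-o[2])/d[:,2])[:,None]
def toolpose():
    o=arm.get_obs();return o,R.from_rotvec(o['orientation'])
E
python3 - <<'E'
from h import *
t=cv2.imread('pics/top0.png');s=cv2.imread('pics/scene0.png')
cv2.imwrite('pics/topz.png',cv2.resize(t[130:230,230:410],None,fx=4.4,fy=4.4,interpolation=cv2.INTER_CUBIC))
cv2.imwrite('pics/scz.png',cv2.resize(s[170:330,240:440],None,fx=4,fy=3.7,interpolation=cv2.INTER_CUBIC)[:592])
for th in ['tray','rack','shelf','carton_a','tape','screwdriver']:
  for cam in['top','scene']:
    r=imaging.trace(th,cam)
    for d in r[:2]:
        print(th,cam,round(d['conf'],2),d['bbox'],cv2.minAreaRect(np.argwhere(d['region'])[:,::-1].astype(np.float32)))
E
```

```text
tray top 0.96 [362.6, 179.2, 384.5, 219.5] ((373.1856689453125, 199.41029357910156), (36.96977615356445, 17.852928161621094), 80.90972137451172)
tray top 0.65 [356.1, 145.9, 391.7, 173.1] ((373.49237060546875, 159.4384765625), (25.055015563964844, 30.884647369384766), 82.87498474121094)
tray scene 0.67 [252.0, 254.1, 288.0, 286.6] ((267.3000183105469, 269.4000244140625), (31.304948806762695, 25.491174697875977), 26.56505012512207)
rack top 0.56 [243.1, 142.3, 280.1, 190.4] ((259.8919982910156, 165.656005859375), (46.15244674682617, 31.394397735595703), 79.69515228271484)
rack scene 0.92 [362.5, 189.0, 421.0, 234.9] ((391.1083679199219, 212.64675903320312), (54.9575309753418, 35.638145446777344), 18.853158950805664)
shelf scene 0.64 [274.9, 259.8, 348.0, 324.0] ((310.9189453125, 282.98651123046875), (56.91179656982422, 73.77530670166016), 39.20720291137695)
carton_a top 0.97 [443.6, 218.5, 477.6, 254.1] ((460.4528503417969, 237.91510009765625), (26.922666549682617, 30.63140106201172), 15.945395469665527)
carton_a top 0.63 [442.1, 179.3, 464.2, 205.8] ((453.0901794433594, 190.508193969
[... 223 characters left out ...]
on_a scene 0.93 [288.2, 243.0, 332.7, 292.8] ((309.8703308105469, 267.8976135253906), (36.68294143676758, 48.66272735595703), 38.290164947509766)
tape top 0.61 [310.0, 202.3, 325.1, 216.4] ((316.0, 208.0), (16.0, 16.0), 90.0)
tape scene 0.73 [306.1, 220.8, 319.8, 240.1] ((314.0, 231.0), (16.0, 18.0), 90.0)
screwdriver top 0.64 [314.6, 175.4, 319.1, 195.8] ((316.5, 185.0), (20.0, 5.0), 90.0)
screwdriver scene 0.64 [322.7, 236.7, 369.9, 261.4] ((346.20001220703125, 247.6000213623047), (49.19349670410156, 7.155416965484619), 26.56505012512207)
screwdriver scene 0.47 [251.4, 254.3, 291.2, 285.8] ((267.60003662109375, 269.3000183105469), (32.64659118652344, 26.832815170288086), 26.56505012512207)
```

View pics/topz.png

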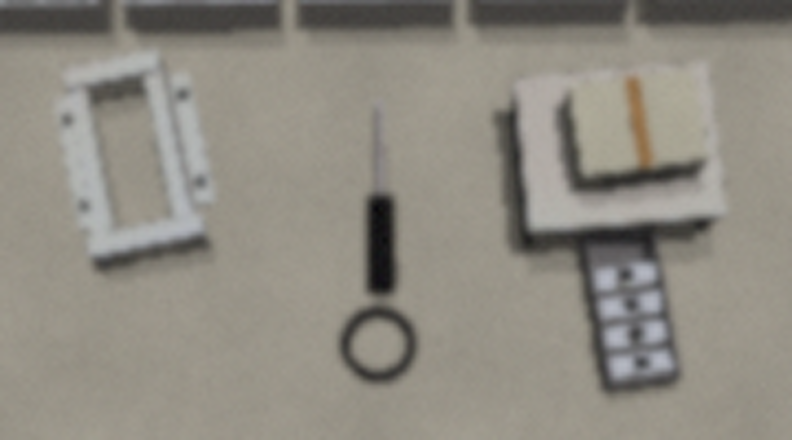

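View pics/scz.png

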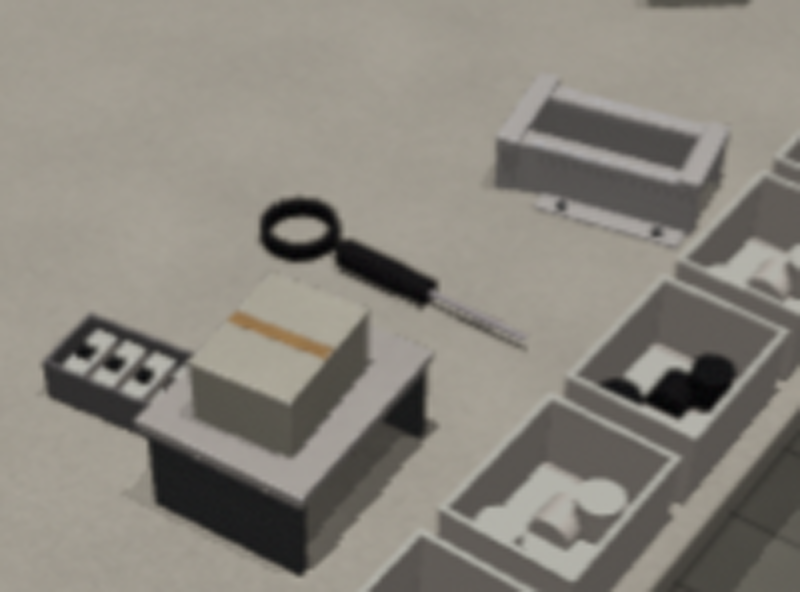

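```bash
python3 - <<'E'
from h import *
c=imaging.calibration('top')
z=lambda pts:[(230+x/4.4,130+y/4.4) for x,y in pts]
print('rack bar top corners', unproj(c,z([(92,245),(205,225),(65,75),(158,55)]),.06).round(3))
print('tray rim', unproj(c,z([(605,382),(676,372),(655,240),(585,250)]),.042).round(3))
print('shelf', unproj(c,z([(530,232),(722,212),(708,65),(515,85)]),.092).round(3))
print('tape', unproj(c,z([(378,345)]),.019).round(3), 'sd',unproj(c,z([(380,105),(380,292)]),.01).round(3))
cs=imaging.calibration('scene')
z=lambda pts:[(240+x/4,170+y/3.7) for x,y in pts]
print('rack bar top', unproj(cs,z([(498,140),(545,75),(728,127),(690,180)]),.06).round(3))
print('tray rim', unproj(cs,z([(45,362),(92,317)]),.042).round(3))
print('shelf', unproj(cs,z([(135,420),(305,500),(435,352)]),.092).round(3))
E
```

```text
rack bar top corners [[0.628 0.237 0.06 ]
 [0.643 0.144 0.06 ]
 [0.775 0.262 0.06 ]
 [0.791 0.184 0.06 ]]
tray rim [[ 0.51  -0.184  0.042]
 [ 0.517 -0.243  0.042]
 [ 0.629 -0.23   0.042]
 [ 0.621 -0.172  0.042]]
shelf [[ 0.626 -0.122  0.092]
 [ 0.64  -0.278  0.092]
 [ 0.764 -0.272  0.092]
 [ 0.75  -0.113  0.092]]
tape [[0.548 0.002 0.019]] sd [[ 0.76  -0.002  0.01 ]
 [ 0.595  0.     0.01 ]]
rack bar top [[0.647 0.144 0.06 ]
 [0.63  0.24  0.06 ]
 [0.785 0.266 0.06 ]
 [0.794 0.189 0.06 ]]
tray rim [[ 0.523 -0.245  0.042]
 [ 0.518 -0.19   0.042]]
shelf [[ 0.644 -0.279  0.092]
 [ 0.775 -0.268  0.092]
 [ 0.763 -0.11   0.092]]
```

```bash
cat >> h.py <<'E'
def plan(pos,yaw,tilt=None,n=None,frac=1.0):
    """tool down with tool y at azimuth yaw(deg): print total tool-frame travel & twist z"""
    o,r=toolpose()
    y=np.array([np.cos(np.radians(yaw)),np.sin(np.radians(yaw)),0]);z=np.array([0,0,-1.]);x=np.cross(y,z)
    T=R.from_matrix(np.c_[x,y,z])
    d=(r.inv()*T).as_rotvec(degrees=True)
    tr=r.inv().apply(np.array(pos)-o['position'])*1000
    print('pos',o['position'].round(4),'az_y',np.degrees(np.arctan2(*r.apply([0,1,0])[[1,0]])).round(2),'ztilt',r.apply([0,0,1]).round(4),'F',o['wrist_force'].round(1),'w',round(o['width'],3),'t',o['time'])
    print('travel now-axes',tr.round(1),'target-axes',(T.inv().apply(np.array(pos)-o['position'])*1000).round(1),'twist',d.round(2),'dist',np.linalg.norm(tr).round(1))
    return T
E
python3 - <<'E'
from h import *
o,r=toolpose();c=imaging.calibration('wrist')
cp=-c['view'][:3,:3].T@c['view'][:3,3]
print(r.inv().apply(cp-o['position']), (r.inv().as_matrix()@c['view'][:3,:3].T).round(3), r.as_matrix().round(3))
plan([.44,-.2,.25],-83.5)
# row chain: world-linear path
E
```

```text
[ 8.13955711e-02  1.02428095e-04 -1.33434943e-01] [[ 0.    -0.955 -0.295]
 [ 1.    -0.     0.   ]
 [-0.    -0.295  0.955]] [[-0.97   0.243  0.   ]
 [ 0.243  0.97   0.   ]
 [ 0.     0.    -1.   ]]
pos [0.1521 0.6062 0.2518] az_y 75.91 ztilt [ 0.e+00  1.e-04 -1.e+00] F [-0.4  0.2 -0.1] w 0.997 t 0.75
travel now-axes [-475.5 -711.9    1.7] target-axes [194.8 833.7   1.8] twist [ 0.0000e+00 -1.0000e-02  1.5941e+02] dist 856.1
```

move_arm([
  {"twist":[0,0,0],"travel":[-36.3,-22.5,0],"jaw":1},
  {"twist":[0,0,0],"travel":[-36.3,-22.5,0],"jaw":1},
  {"twist":[0,0,0],"travel":[-36.3,-22.5,0],"jaw":1},
  {"twist":[0,0,0],"travel":[-36.3,-22.5,0],"jaw":1},
  {"twist":[0,0,0],"travel":[-36.3,-22.5,0],"jaw":1},
])

```text
time: 1.38
position: [0.3017, 0.4519, 0.2519]
orientation: [0.385, 3.118, 0.001]
wrist_force: [0.2, 0.2, -0.2]
width: 0.999
```

move_arm([
  {"twist":[0,0,0],"travel":[-36.3,-22.5,0],"jaw":1},
  {"twist":[0,0,0],"travel":[-36.3,-22.5,0],"jaw":1},
  {"twist":[0,0,0],"travel":[-36.3,-22.5,0],"jaw":1},
  {"twist":[0,0,0],"travel":[-36.3,-22.5,0],"jaw":1},
  {"twist":[0,0,0],"travel":[-36.3,-22.5,0],"jaw":1},
])

```text
time: 2.0
position: [0.4503, 0.2987, 0.252]
orientation: [0.385, 3.118, 0.001]
wrist_force: [1.0, -0.1, 0.3]
width: 1.001
```

move_arm([
  {"twist":[0,0,0],"travel":[-16.8,-39.6,0],"jaw":1},
  {"twist":[0,0,0],"travel":[-16.8,-39.6,0],"jaw":1},
  {"twist":[0,0,0],"travel":[-16.8,-39.6,0],"jaw":1},
  {"twist":[0,0,0],"travel":[-16.8,-39.6,0],"jaw":1},
  {"twist":[0,0,0],"travel":[-16.8,-39.6,0],"jaw":1},
])

```text
time: 2.62
position: [0.4829, 0.0858, 0.252]
orientation: [0.385, 3.117, 0.001]
wrist_force: [0.6, 0.9, 1.3]
width: 1.001
```

move_arm([
  {"twist":[0,0,0],"travel":[-16.8,-39.6,0],"jaw":1},
  {"twist":[0,0,0],"travel":[-16.8,-39.6,0],"jaw":1},
  {"twist":[0,0,0],"travel":[-16.8,-39.6,0],"jaw":1},
  {"twist":[0,0,0],"travel":[-16.8,-39.6,0],"jaw":1},
  {"twist":[0,0,0],"travel":[-16.8,-39.6,0],"jaw":1},
])

```text
time: 3.25
position: [0.5162, -0.1266, 0.2519]
orientation: [0.385, 3.117, 0.0]
wrist_force: [0.7, -0.2, 0.0]
width: 0.999
```

move_arm([
  {"twist":[0,0,0],"travel":[-16.8,-39.6,0],"jaw":1},
  {"twist":[0,0,0],"travel":[-16.8,-39.6,0],"jaw":1},
  {"twist":[0,0,-6.8],"travel":[0,0,0],"jaw":1},
  {"twist":[0,0,-6.8],"travel":[0,0,0],"jaw":1},
  {"twist":[0,0,-6.9],"travel":[0,0,0],"jaw":1},
])

```text
time: 3.88
position: [0.5293, -0.2104, 0.2517]
orientation: [-0.182, 3.136, 0.0]
wrist_force: [-0.6, 0.4, 0.4]
width: 1.004
```

```bash
python3 - <<'E'
from h import *
plan([.5293,-.2104,.25],96.5)
im=imaging.get_image('wrist');cv2.imwrite('pics/w1.png',im[:,:,::-1])
print(arm.get_obs()['q'].round(2))
E
```

```text
pos [ 0.5293 -0.2104  0.2517] az_y 96.63 ztilt [ 0.e+00  1.e-04 -1.e+00] F [-0.6  0.4  0.4] w 1.004 t 3.875
travel now-axes [-0.   0.   1.7] target-axes [-0.   0.   1.7] twist [0.   0.   0.13] dist 1.7
[ 0.03  0.35  0.34  1.73 -0.13  1.08  2.11]
```

View pics/w1.png

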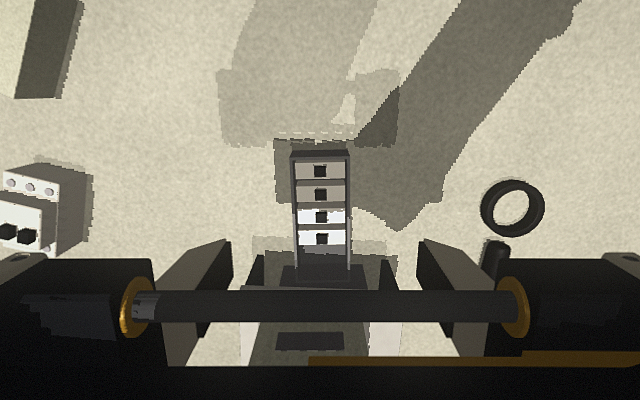

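```bash
python3 - <<'E'
from h import *
t=cv2.imread('pics/w1.png')
cv2.imwrite('pics/w1z.png',cv2.resize(t[140:290,260:380],None,fx=4.8,fy=4,interpolation=cv2.INTER_CUBIC))
E
```

```text
(no output)
```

View pics/w1z.png

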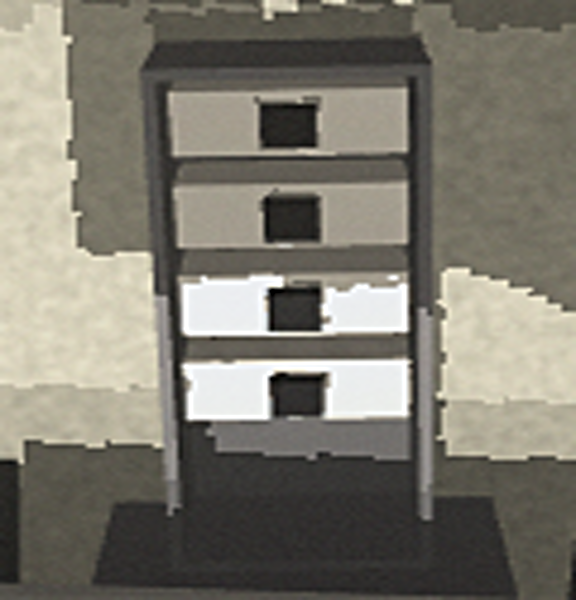

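```bash
python3 - <<'E'
from h import *
c=imaging.calibration('wrist')
z=lambda pts:[(260+x/4.8,140+y/4) for x,y in pts]
rim=unproj(c,z([(143,70),(432,66),(432,515),(168,515)]),.042);print('rim',rim.round(4))
base=unproj(c,z([(155,42),(420,38)]),.0);print('base rear',base.round(4),np.linalg.norm(base[0]-base[1]))
pl=unproj(c,z([(110,502),(495,497)]),.058);print('plate',pl.round(4),np.linalg.norm(pl[0]-pl[1]))
r=(rim[0]+rim[1])/2;d=r-(pl[0]+pl[1])/2;print('len',np.linalg.norm(d[:2]),'tray +x az',np.degrees(np.arctan2(d[1],d[0])))
w=rim[1]-rim[0];print('width',np.linalg.norm(w),np.degrees(np.arctan2(w[1],w[0]))); 
s=rim[0]-rim[3];print('side az',np.degrees(np.arctan2(s[1],s[0]))); s=rim[1]-rim[2];print('side az',np.degrees(np.arctan2(s[1],s[0])))
m=imaging.trace('tray','wrist')[0];print(m['conf'],m['bbox'])
E
```

```text
rim [[ 0.5161 -0.2458  0.042 ]
 [ 0.5079 -0.1869  0.042 ]
 [ 0.6302 -0.1693  0.042 ]
 [ 0.6374 -0.2288  0.042 ]]
base rear [[ 0.5163 -0.2469  0.    ]
 [ 0.5078 -0.1867  0.    ]] 0.06077614093926281
plate [[ 0.6264 -0.2412  0.058 ]
 [ 0.6149 -0.1589  0.058 ]] 0.08303066582318278
len 0.10986273186095033 tray +x az -171.4678823557036
width 0.05940690556986292 97.92611051190248
side az -172.0396952439429
side az -171.80204511956052
0.89 [278.7, 148.1, 367.8, 292.4]
```

```bash
python3 - <<'E'
from h import *
plan([.5615,-.2096,.034],98)
E
```

```text
pos [ 0.5293 -0.2104  0.2518] az_y 96.49 ztilt [ 3.e-04  1.e-04 -1.e+00] F [-0.4 -0.1 -0. ] w 1.002 t 3.975
travel now-axes [-32.   -2.8 217.8] target-axes [-32.   -3.6 217.8] twist [ 0.01  0.02 -1.51] dist 220.2
```

move_arm([
  {"twist":[0,0,-1.5],"travel":[0,0,0],"jaw":1},
  {"twist":[0,0,0],"travel":[-16,-1.8,40],"jaw":1},
  {"twist":[0,0,0],"travel":[-16,-1.8,40],"jaw":1},
  {"twist":[0,0,0],"travel":[0,0,40],"jaw":1},
  {"twist":[0,0,0],"travel":[0,0,20],"jaw":1},
])

```text
time: 4.6
position: [0.5606, -0.2089, 0.1094]
orientation: [0.215, -3.131, -0.001]
wrist_force: [-0.5, 0.1, 0.2]
width: 1.004
```

```bash
python3 - <<'E'
from h import *
plan([.5615,-.2096,.034],98)
im=imaging.get_image('wrist');cv2.imwrite('pics/w2.png',im[:,:,::-1])
E
```

```text
pos [ 0.5606 -0.2089  0.1094] az_y 97.86 ztilt [-2.8e-03  6.0e-04 -1.0e+00] F [-0.5  0.1  0.2] w 1.004 t 4.6
travel now-axes [-1.  -0.9 75.4] target-axes [-0.8 -0.8 75.4] twist [ 0.06 -0.16 -0.14] dist 75.4
```

View pics/w2.png

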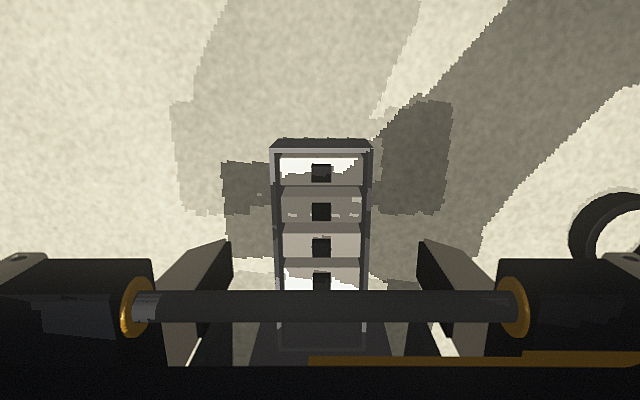

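move_arm([
  {"twist":[0,0,0],"travel":[-1,-1,25],"jaw":1},
  {"twist":[0,0,0],"travel":[0,0,25],"jaw":1},
  {"twist":[0,0,0],"travel":[0,0,25],"jaw":1},
  {"twist":[0,0,0],"travel":[0,0,0],"jaw":1},
  {"twist":[0,0,0],"travel":[0,0,0],"jaw":0.4},
], grip_force=15)

```text
time: 5.28
position: [0.5633, -0.2106, 0.0379]
orientation: [-0.216, 3.133, -0.001]
wrist_force: [1.2, 0.6, -0.3]
width: 0.936
```

move_arm([
  {"twist":[0,0,0],"travel":[0,0,0],"jaw":0.2},
  {"twist":[0,0,0],"travel":[0,0,0],"jaw":-0.2},
  {"twist":[0,0,0],"travel":[0,0,0],"jaw":-1},
  {"twist":[0,0,0],"travel":[0,0,0],"jaw":-1},
  {"twist":[0,0,0],"travel":[0,0,0],"jaw":-1},
])

```text
time: 5.9
position: [0.5629, -0.2105, 0.0373]
orientation: [-0.217, 3.133, -0.0]
wrist_force: [-1.0, 0.5, 6.6]
width: 0.654
```

move_arm([
  {"twist":[0,0,0],"travel":[0,0,0],"jaw":-1},
  {"twist":[0,0,0],"travel":[0,0,0],"jaw":-1},
  {"twist":[0,0,0],"travel":[0,0,0],"jaw":-1},
], grip_force=50)

```text
time: 6.28
position: [0.5629, -0.2105, 0.0373]
orientation: [-0.217, 3.133, -0.0]
wrist_force: [-1.7, 0.2, 6.0]
width: 0.653
```

move_arm([
  {"twist":[0,0,0],"travel":[0,0,-3],"jaw":-1},
  {"twist":[0,0,0],"travel":[10,0,0],"jaw":-1},
  {"twist":[0,0,0],"travel":[20,0,0],"jaw":-1},
  {"twist":[0,0,0],"travel":[20,0,0],"jaw":-1},
  {"twist":[0,0,0],"travel":[20,0,0],"jaw":-1},
])

```text
time: 6.9
position: [0.4914, -0.22, 0.0394]
orientation: [0.216, -3.133, -0.001]
wrist_force: [0.6, -0.4, -3.2]
width: 0.647
```

move_arm([
  {"twist":[0,0,0],"travel":[20,0,0],"jaw":-1},
  {"twist":[0,0,0],"travel":[15,0,0],"jaw":-1},
  {"twist":[0,0,0],"travel":[5,0,0],"jaw":-1},
  {"twist":[0,0,0],"travel":[0,0,0],"jaw":-1},
])

```text
time: 7.4
position: [0.4538, -0.2256, 0.0398]
orientation: [-0.216, 3.134, -0.0]
wrist_force: [-0.0, 0.8, -4.8]
width: 0.653
```

```bash
python3 - <<'E'
from h import *
plan([.45,0,.13],98)
for n in('scene','top','wrist'):
    im=imaging.get_image(n);cv2.imwrite(f'pics/{n}3.png',im[:,:,::-1])
s=cv2.imread('pics/scene3.png')
cv2.imwrite('pics/s3z.png',cv2.resize(s[170:330,200:400],None,fx=4,fy=3.7,interpolation=cv2.INTER_CUBIC))
E
```

```text
pos [ 0.4538 -0.2256  0.0398] az_y 97.9 ztilt [ 4.e-04  0.e+00 -1.e+00] F [-0.   0.8 -4.8] w 0.653 t 7.4
travel now-axes [-27.3 223.9 -90.2] target-axes [-27.6 223.9 -90.2] twist [-0.    0.02 -0.1 ] dist 243.0
```

View pics/s3z.png

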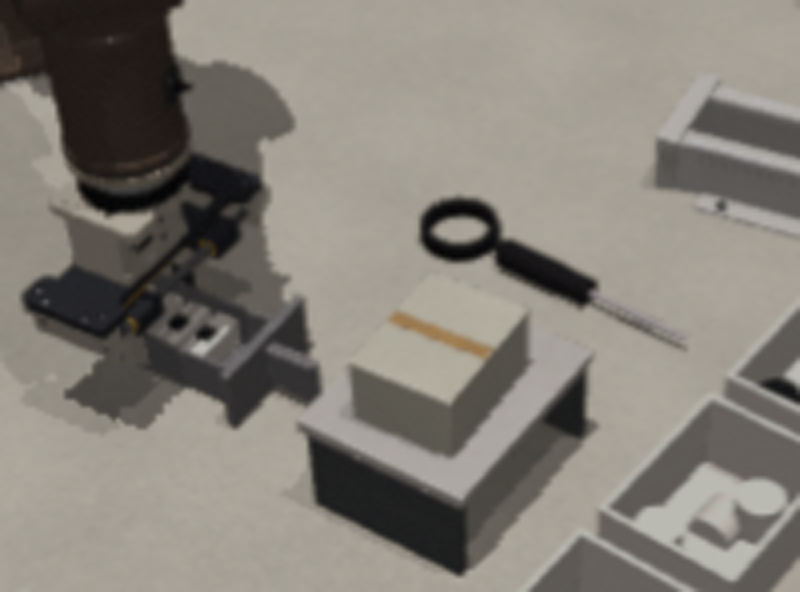

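View pics/wrist3.png

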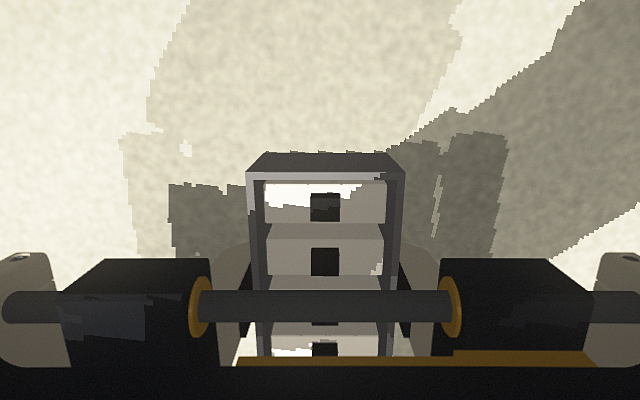

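move_arm([
  {"twist":[0,0,0],"travel":[20,0,0],"jaw":-1},
  {"twist":[0,0,0],"travel":[0,0,-10],"jaw":-1},
  {"twist":[0,0,0],"travel":[0,0,-20],"jaw":-1},
  {"twist":[0,0,0],"travel":[0,0,-25],"jaw":-1},
  {"twist":[0,0,0],"travel":[0,0,-20],"jaw":-1},
])

```text
time: 8.18
position: [0.4351, -0.2282, 0.1162]
orientation: [-0.218, 3.133, -0.001]
wrist_force: [0.8, -0.9, -3.6]
width: 0.651
```

move_arm([
  {"twist":[0,0,0],"travel":[-4,20,0],"jaw":-1},
  {"twist":[0,0,0],"travel":[-6,40,0],"jaw":-1},
  {"twist":[0,0,0],"travel":[-6,45,0],"jaw":-1},
  {"twist":[0,0,0],"travel":[-6,40,0],"jaw":-1},
  {"twist":[0,0,0],"travel":[-6,25,0],"jaw":-1},
])

```text
time: 8.8
position: [0.4389, -0.0534, 0.1153]
orientation: [-0.221, 3.133, 0.001]
wrist_force: [0.9, -0.6, -4.0]
width: 0.653
```

```bash
python3 - <<'E'
from h import *
plan([.45,0,.13],98)
for n in('scene','wrist'):
    im=imaging.get_image(n);cv2.imwrite(f'pics/{n}4.png',im[:,:,::-1])
s=cv2.imread('pics/scene4.png')
cv2.imwrite('pics/s4z.png',cv2.resize(s[130:290,200:400],None,fx=4,fy=3.7,interpolation=cv2.INTER_CUBIC))
E
```

```text
pos [ 0.4389 -0.0534  0.1153] az_y 98.06 ztilt [ 1.1e-03  7.0e-04 -1.0e+00] F [ 0.9 -0.6 -4. ] w 0.653 t 8.8
travel now-axes [-18.5  51.4 -14.6] target-axes [-18.4  51.4 -14.7] twist [0.03 0.07 0.06] dist 56.5
```

View pics/s4z.png

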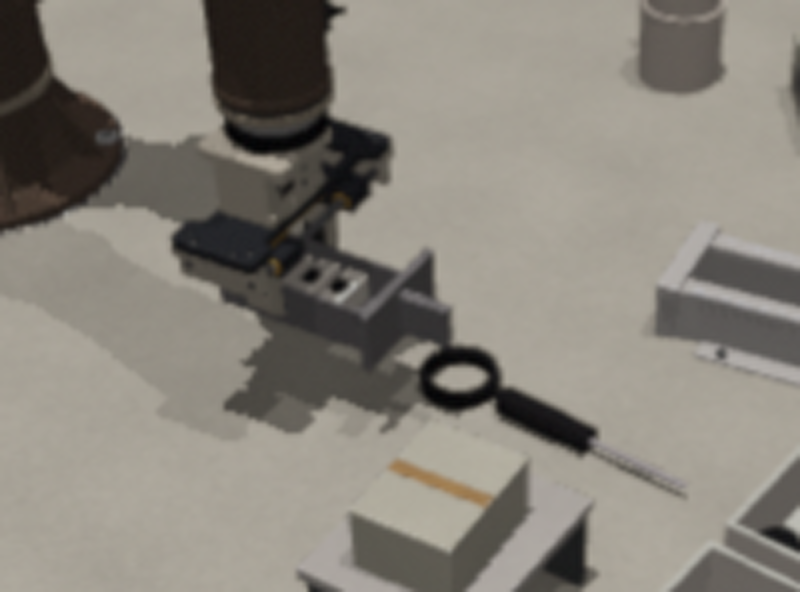

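View pics/wrist4.png

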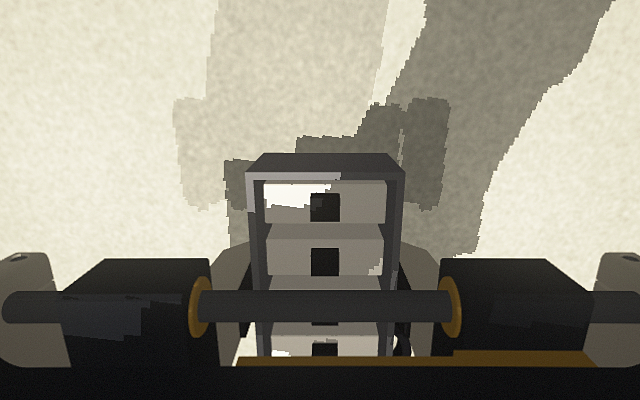

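move_arm([
  {"twist":[0,0,5],"travel":[0,0,0],"jaw":-1},
  {"twist":[0,0,9],"travel":[0,0,0],"jaw":-1},
  {"twist":[0,0,10],"travel":[0,0,0],"jaw":-1},
  {"twist":[0,0,10],"travel":[0,0,0],"jaw":-1},
  {"twist":[0,0,10],"travel":[0,0,0],"jaw":-1},
])

```text
time: 9.52
position: [0.439, -0.0563, 0.1152]
orientation: [0.982, 2.983, 0.001]
wrist_force: [-0.5, -0.7, -4.5]
width: 0.653
```

move_arm([
  {"twist":[0,0,10],"travel":[0,0,0],"jaw":-1},
  {"twist":[0,0,10],"travel":[0,0,0],"jaw":-1},
  {"twist":[0,0,10],"travel":[0,0,0],"jaw":-1},
  {"twist":[0,0,10],"travel":[0,0,0],"jaw":-1},
  {"twist":[0,0,10],"travel":[0,0,0],"jaw":-1},
])

```text
time: 10.15
position: [0.439, -0.0562, 0.1153]
orientation: [2.15, 2.289, 0.002]
wrist_force: [-1.0, -0.0, -4.1]
width: 0.649
```

move_arm([
  {"twist":[0,0,10],"travel":[0,0,0],"jaw":-1},
  {"twist":[0,0,10],"travel":[0,0,0],"jaw":-1},
  {"twist":[0,0,10],"travel":[0,0,0],"jaw":-1},
  {"twist":[0,0,10],"travel":[0,0,0],"jaw":-1},
  {"twist":[0,0,10],"travel":[0,0,0],"jaw":-1},
])

```text
time: 10.78
position: [0.4391, -0.056, 0.1153]
orientation: [2.917, 1.167, 0.002]
wrist_force: [0.3, -0.4, -4.2]
width: 0.649
```

```bash
python3 - <<'E'
from h import *
plan([.52,.165,.13],-78)
print(arm.get_obs()['q'].round(2))
E
```

```text
pos [ 0.4391 -0.056   0.1153] az_y -46.39 ztilt [ 1.5e-03  4.0e-04 -1.0e+00] F [ 0.3 -0.4 -4.2] w 0.649 t 10.775
travel now-axes [ 211.1 -104.2  -14.5] target-axes [ 125.1 -199.4  -14.7] twist [ 2.000e-02 -9.000e-02  3.161e+01] dist 235.8
[-0.72  0.47  0.98  2.21 -0.59  0.74 -0.14]
```

move_arm([
  {"twist":[0,0,10],"travel":[0,0,-5],"jaw":-1},
  {"twist":[0,0,10],"travel":[0,0,-10],"jaw":-1},
  {"twist":[0,0,8],"travel":[0,0,-10],"jaw":-1},
  {"twist":[0,0,3.6],"travel":[0,0,-10],"jaw":-1},
  {"twist":[0,0,0],"travel":[0,0,0],"jaw":-1},
])

```text
time: 11.4
position: [0.4393, -0.0561, 0.1505]
orientation: [3.123, 0.339, 0.003]
wrist_force: [0.9, 0.8, -4.9]
width: 0.654
```

```bash
python3 - <<'E'
from h import *
plan([.515,.16,.15],-78)
print(arm.get_obs()['q'].round(2))
E
```

```text
pos [ 0.4393 -0.0561  0.1505] az_y -77.61 ztilt [ 2.e-03 -1.e-04 -1.e+00] F [ 0.9  0.8 -4.9] w 0.654 t 11.4
travel now-axes [ 120.3 -194.8    0.6] target-axes [ 119.  -195.6    0.5] twist [ 0.03 -0.11  0.39] dist 228.9
[-0.87  0.5   1.23  2.18 -0.63  0.88 -0.61]
```

move_arm([
  {"twist":[0,0,0],"travel":[6,-15,0],"jaw":-1},
  {"twist":[0,0,0],"travel":[12,-25,0],"jaw":-1},
])

```text
time: 11.65
position: [0.4473, -0.0123, 0.1496]
orientation: [-3.123, -0.336, -0.0]
wrist_force: [0.3, 0.3, -4.4]
width: 0.653
```

```bash
python3 - <<'E'
from h import *
plan([.515,.16,.15],-78)
print(arm.get_obs()['q'].round(2))
E
```

```text
pos [ 0.4473 -0.0123  0.1496] az_y -77.7 ztilt [-0.e+00  8.e-04 -1.e+00] F [ 0.3  0.3 -4.4] w 0.653 t 11.65
travel now-axes [ 102.9 -153.9   -0.3] target-axes [ 102.1 -154.5   -0.4] twist [-0.05 -0.01  0.3 ] dist 185.2
[-0.96  0.52  1.23  2.17 -0.65  0.89 -0.69]
```

move_arm([
  {"twist":[0,0,0],"travel":[18,-27,0],"jaw":-1},
  {"twist":[0,0,0],"travel":[20,-30,0],"jaw":-1},
  {"twist":[0,0,0],"travel":[20,-30,0],"jaw":-1},
  {"twist":[0,0,0],"travel":[15,-30,0],"jaw":-1},
  {"twist":[0,0,0],"travel":[10,-25,0],"jaw":-1},
])

```text
time: 12.28
position: [0.498, 0.1461, 0.1491]
orientation: [-3.122, -0.342, 0.001]
wrist_force: [0.2, 0.2, -4.7]
width: 0.65
```

move_arm([
  {"twist":[0,0,0],"travel":[10,-11,0],"jaw":-1},
  {"twist":[0,0,0],"travel":[0,0,0],"jaw":-1},
])

```text
time: 12.52
position: [0.5058, 0.157, 0.1494]
orientation: [3.123, 0.34, 0.0]
wrist_force: [-0.8, 0.1, -4.3]
width: 0.648
```

```bash
python3 - <<'E'
from h import *
plan([.57,.175,.15],-78)
print(arm.get_obs()['q'].round(2))
for n in('wrist',):
    im=imaging.get_image(n);cv2.imwrite(f'pics/{n}5.png',im[:,:,::-1])
    for t in('rack','tray'):
        for d in imaging.trace(t,n)[:2]: print(t,d['conf'],d['bbox'])
E
```

```text
pos [0.5058 0.157  0.1494] az_y -77.56 ztilt [ 1.e-04 -5.e-04 -1.e+00] F [-0.8  0.1 -4.3] w 0.648 t 12.525
travel now-axes [66.6 -3.8 -0.6] target-axes [66.5 -4.3 -0.6] twist [0.03 0.   0.44] dist 66.7
[-1.17  0.66  1.19  1.98 -0.74  1.01 -0.98]
rack 0.9 [227.3, 0.0, 397.1, 21.1]
tray 0.7 [243.6, 152.1, 406.3, 359.2]
```

View pics/wrist5.png

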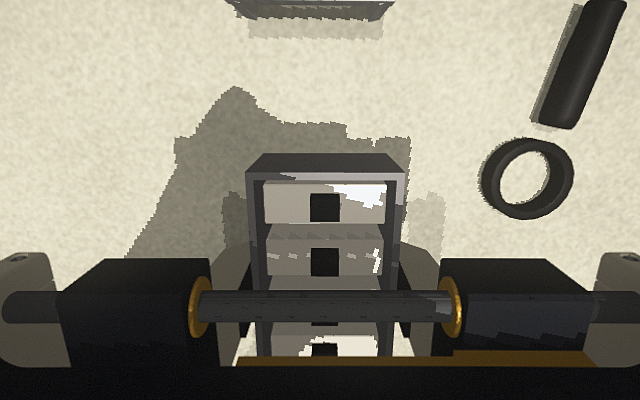

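move_arm([
  {"twist":[0,0,0],"travel":[20,0,0],"jaw":-1},
  {"twist":[0,0,0],"travel":[30,0,0],"jaw":-1},
  {"twist":[0,0,0],"travel":[10,0,0],"jaw":-1},
  {"twist":[0,0,0],"travel":[0,0,0],"jaw":-1},
])

```text
time: 13.18
position: [0.5641, 0.1679, 0.1497]
orientation: [3.123, 0.335, -0.0]
wrist_force: [-0.5, 0.8, -5.2]
width: 0.648
```

```bash
python3 - <<'E'
from h import *
plan([.57,.175,.15],-78)
print(arm.get_obs()['q'].round(2))
for n in('wrist','top','scene'):
    im=imaging.get_image(n);cv2.imwrite(f'pics/{n}6.png',im[:,:,::-1])
t=cv2.imread('pics/wrist6.png');cv2.imwrite('pics/w6z.png',cv2.resize(t[0:190,190:440],None,fx=3.2,fy=3.1,interpolation=cv2.INTER_CUBIC))
E
```

```text
pos [0.5641 0.1679 0.1497] az_y -77.77 ztilt [-2.e-04 -5.e-04 -1.e+00] F [-0.5  0.8 -5.2] w 0.648 t 13.175
travel now-axes [ 7.3 -5.7 -0.3] target-axes [ 7.2 -5.7 -0.3] twist [0.03 0.02 0.23] dist 9.2
[-1.08  0.74  1.14  1.84 -0.76  1.08 -1.  ]
```

View pics/w6z.png

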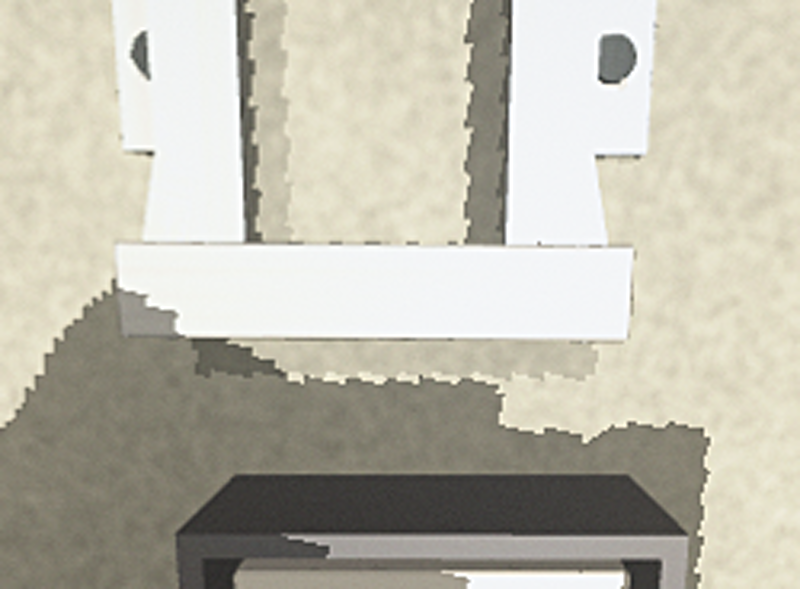

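```bash
python3 - <<'E'
from h import *
c=imaging.calibration('wrist')
z=lambda pts:[(190+x/3.2,0+y/3.1) for x,y in pts]
b=unproj(c,z([(120,337),(629,340),(117,243),(633,246)]),.06);print(b.round(4),np.linalg.norm(b[0]-b[1]),np.linalg.norm(b[0]-b[2]))
l=unproj(c,z([(240,0),(245,240),(511,0),(506,243)]),.055);print('lips',l.round(4))
for i in(0,2):
    d=l[i]-l[i+1];print(np.degrees(np.arctan2(d[1],d[0])))
w=b[0]-b[1];print('rack az from bar',np.degrees(np.arctan2(w[1],w[0]))-90); w=b[2]-b[3];print(np.degrees(np.arctan2(w[1],w[0]))-90)
O=(b[0]+b[1])/2;print('mouth',O)
dz=.1497-.0373
t=unproj(c,z([(177,535),(687,538)]),.042+dz);print('tray rim rear',t.round(4),np.linalg.norm(t[0]-t[1]),'mid',t.mean(0).round(4))
w=t[0]-t[1];print('tray az',np.degrees(np.arctan2(w[1],w[0]))-90)
o,r=toolpose();print('rear in tool',r.inv().apply(t.mean(0)-o['position']).round(4))
# scene check
for n,img in(('scene','scene6'),('top','top6')):
    im=cv2.imread(f'pics/{img}.png');cc=imaging.calibration(n)
    yaw=np.radians(12.);
    for p in proj(cc,b): cv2.circle(im,tuple(int(round(v*16)) for v in p),24,(0,0,255),-1,shift=4)
    u,v=proj(cc,O)[0].astype(int);cv2.imwrite(f'pics/{n}6z.png',cv2.resize(im[v-60:v+40,u-70:u+60],None,fx=5,fy=5,interpolation=cv2.INTER_CUBIC))
E
```

```text
[[0.6166 0.2418 0.06  ]
 [0.6368 0.1461 0.06  ]
 [0.6339 0.2447 0.06  ]
 [0.654  0.1501 0.06  ]] 0.09784965561066955 0.01762914997256576
lips [[0.6809 0.2299 0.055 ]
 [0.6396 0.2222 0.055 ]
 [0.6913 0.1822 0.055 ]
 [0.6497 0.1732 0.055 ]]
10.577000685497291
12.249330258699908
rack az from bar 11.948604379202678
11.962975015105016
mouth [0.6266804  0.19397468 0.06      ]
tray rim rear [[0.605  0.2086 0.1544]
 [0.6174 0.1502 0.1544]] 0.05970972023537875 mid [0.6112 0.1794 0.1544]
tray az 11.920602343834773
rear in tool [ 0.0493 -0.0005 -0.0048]
```

View pics/scene6z.png

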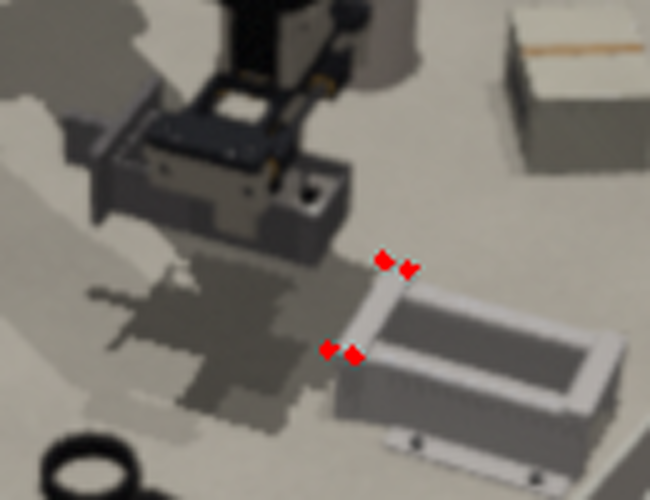

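move_arm([
  {"twist":[0,0,0],"travel":[-4,-9,10],"jaw":-1},
  {"twist":[0,0,0],"travel":[0,0,25],"jaw":-1},
  {"twist":[0,0,0],"travel":[0,0,30],"jaw":-1},
  {"twist":[0,0,0],"travel":[0,0,25],"jaw":-1},
  {"twist":[0,0,0],"travel":[0,0,5],"jaw":-1},
])

```text
time: 13.95
position: [0.5563, 0.1775, 0.0529]
orientation: [3.123, 0.338, -0.005]
wrist_force: [-0.7, 0.3, -4.2]
width: 0.648
```

```bash
python3 - <<'E'
from h import *
plan([.57,.175,.15],-78)
for n in('wrist','top','scene'):
    im=imaging.get_image(n);cv2.imwrite(f'pics/{n}7.png',im[:,:,::-1])
t=cv2.imread('pics/wrist7.png');cv2.imwrite('pics/w7z.png',cv2.resize(t[0:190,190:440],None,fx=3.2,fy=3.1,interpolation=cv2.INTER_CUBIC))
t=cv2.imread('pics/scene7.png');cv2.imwrite('pics/s7z.png',cv2.resize(t[150:260,300:440],None,fx=5,fy=5,interpolation=cv2.INTER_CUBIC))
E
```

```text
pos [0.5563 0.1775 0.0529] az_y -77.66 ztilt [-3.4e-03 -7.0e-04 -1.0e+00] F [-0.7  0.3 -4.2] w 0.648 t 13.95
travel now-axes [ 12.5   5.4 -97.2] target-axes [ 12.9   5.3 -97.1] twist [-0.    0.2   0.34] dist 98.1
```

View pics/w7z.png

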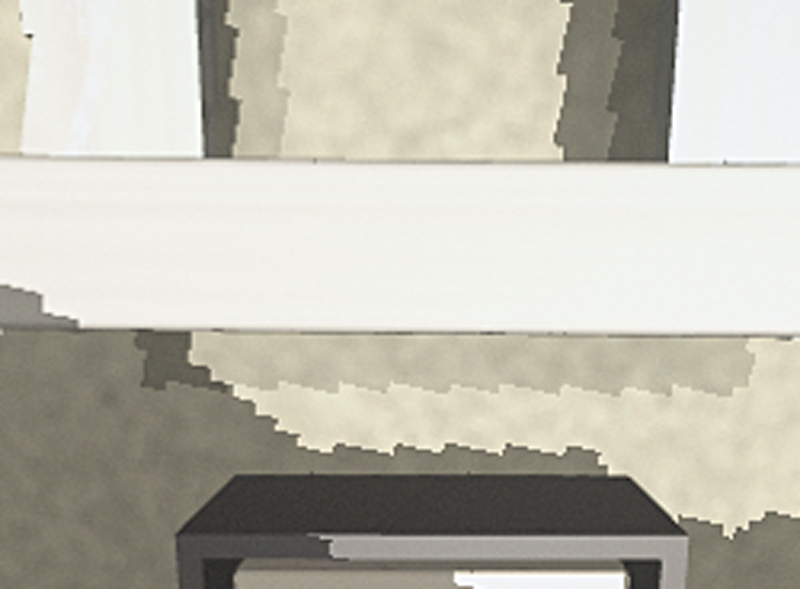

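View pics/s7z.png

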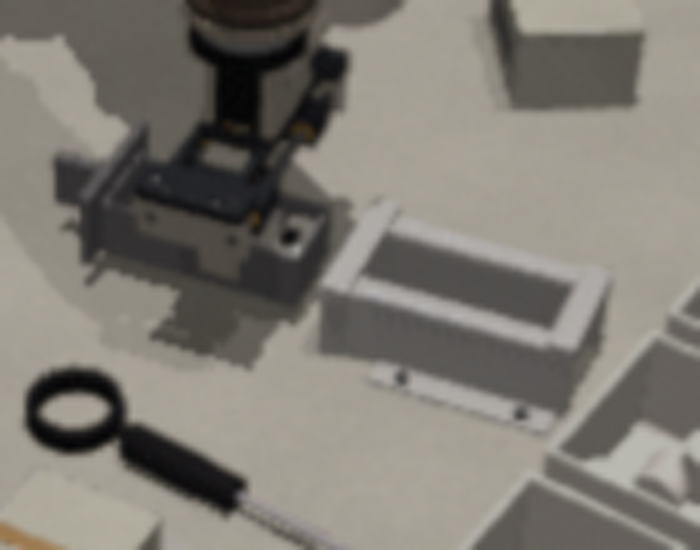

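```bash
python3 - <<'E'
from h import *
t=cv2.imread('pics/wrist7.png');cv2.imwrite('pics/w7y.png',cv2.resize(t[30:180,170:470],None,fx=2.6,fy=2.6,interpolation=cv2.INTER_CUBIC))
E
```

```text
(no output)
```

View pics/w7y.png

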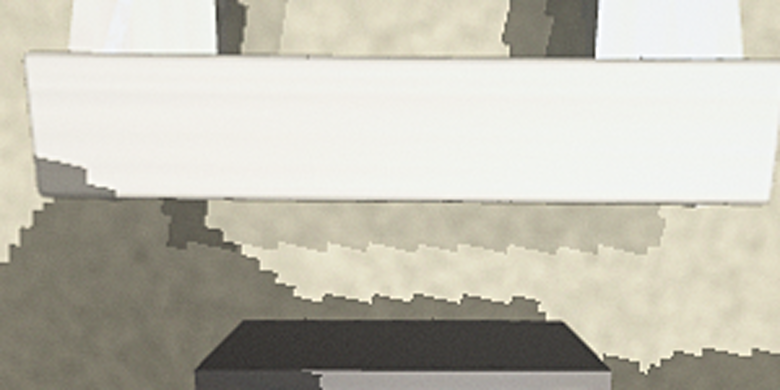

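```bash
cat > rel.py <<'E'
from h import *
def rel(bar,tray,zt):
    c=imaging.calibration('wrist')
    b=unproj(c,bar,.06);t=unproj(c,tray,zt)
    w=b[0]-b[1];yaw=np.arctan2(w[1],w[0])-np.pi/2
    O=b[:2].mean(0);ax=np.array([np.cos(yaw),np.sin(yaw),0]);ay=np.array([-ax[1],ax[0],0])
    w2=t[0]-t[1];yt=np.arctan2(w2[1],w2[0])-np.pi/2
    d=t.mean(0)-O
    print('bar w',np.linalg.norm(w).round(4),'tray w',np.linalg.norm(w2).round(4),'O',O.round(4),'yaw rack',np.degrees(yaw).round(2),'tray',np.degrees(yt).round(2),'rear in rack x,y',(d@ax).round(4),(d@ay).round(4))
E
python3 - <<'E'
from rel import *
z=lambda pts:[(170+x/2.6,30+y/2.6) for x,y in pts]
rel(z([(42,197),(770,206)]),z([(195,370),(610,371)]),.042+.0529-.0373)
E
```

```text
bar w 0.0991 tray w 0.0609 O [0.6296 0.1928 0.06  ] yaw rack 11.64 tray 12.19 rear in rack x,y -0.0241 0.0002
```

move_arm([
  {"twist":[0,0,0.5],"travel":[8,0,0],"jaw":-1},
  {"twist":[0,0,0],"travel":[8,0,0],"jaw":-1},
  {"twist":[0,0,0],"travel":[0,0,7],"jaw":-1},
  {"twist":[0,0,0],"travel":[0,0,5],"jaw":-1},
  {"twist":[0,0,0],"travel":[0,0,1],"jaw":-1},
])

```text
time: 14.72
position: [0.5733, 0.1801, 0.0411]
orientation: [3.125, 0.323, -0.002]
wrist_force: [0.2, 0.3, -4.9]
width: 0.65
```

```bash
python3 - <<'E'
from h import *
plan([.57,.175,.0373],-78)
for n in('wrist','scene'):
    im=imaging.get_image(n);cv2.imwrite(f'pics/{n}8.png',im[:,:,::-1])
t=cv2.imread('pics/wrist8.png');cv2.imwrite('pics/w8y.png',cv2.resize(t[30:180,170:470],None,fx=2.6,fy=2.6,interpolation=cv2.INTER_CUBIC))
E
```

```text
pos [0.5733 0.1801 0.0411] az_y -78.2 ztilt [-1.2e-03 -3.0e-04 -1.0e+00] F [ 0.2  0.3 -4.9] w 0.65 t 14.725
travel now-axes [-4.3  4.3  3.8] target-axes [-4.3  4.3  3.8] twist [ 0.    0.07 -0.2 ] dist 7.2
```

View pics/w8y.png

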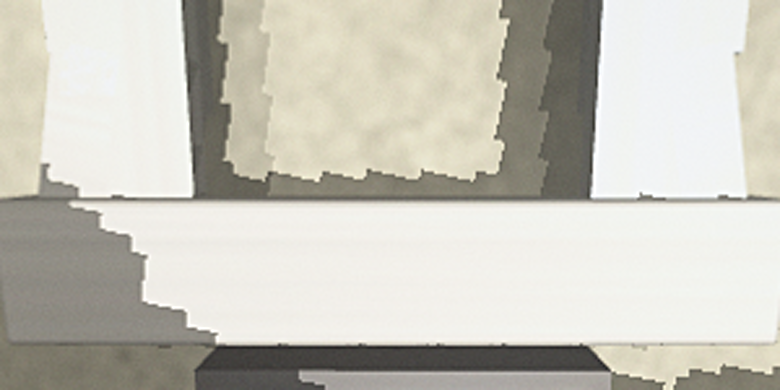

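```bash
python3 - <<'E'
from rel import *
z=lambda pts:[(170+x/2.6,30+y/2.6) for x,y in pts]
rel(z([(8,343),(775,345)]),z([(195,370),(610,371)]),.042+.0411-.0373)
E
```

```text
bar w 0.0977 tray w 0.06 O [0.6282 0.1936 0.06  ] yaw rack 11.66 tray 11.67 rear in rack x,y -0.0067 -0.0014
```

move_arm([
  {"twist":[0,0,0],"travel":[0,0,2],"jaw":-1},
  {"twist":[0,0,0],"travel":[0,0,1],"jaw":-1},
  {"twist":[0,0,0],"travel":[0,0,0],"jaw":-1},
])

```text
time: 15.2
position: [0.5739, 0.1803, 0.0387]
orientation: [-3.125, -0.323, 0.0]
wrist_force: [-0.2, -0.2, -3.5]
width: 0.644
```

move_arm([
  {"twist":[0,0,0],"travel":[0,0,1],"jaw":-1},
  {"twist":[0,0,0],"travel":[0,0,0],"jaw":-1},
])

```text
time: 15.45
position: [0.5739, 0.1803, 0.0377]
orientation: [-3.125, -0.323, 0.0]
wrist_force: [-0.1, -0.2, -4.1]
width: 0.65
```

move_arm([
  {"twist":[0,0,0],"travel":[0,0,0.7],"jaw":-1},
  {"twist":[0,0,0],"travel":[0,0,0],"jaw":-1},
])

```text
time: 15.7
position: [0.574, 0.1803, 0.0374]
orientation: [-3.125, -0.323, -0.0]
wrist_force: [-2.3, 0.3, 1.0]
width: 0.647
```

move_arm([
  {"twist":[0,0,0],"travel":[0,0,0.4],"jaw":-1},
  {"twist":[0,0,0],"travel":[0,0,0],"jaw":-1},
], grip_force=5)

```text
time: 15.95
position: [0.5741, 0.1803, 0.0372]
orientation: [-3.124, -0.323, -0.001]
wrist_force: [-2.7, 0.4, 5.5]
width: 0.656
```

move_arm([
  {"twist":[0,0,0],"travel":[0,0,0],"jaw":0.4},
  {"twist":[0,0,0],"travel":[0,0,0],"jaw":0.8},
  {"twist":[0,0,0],"travel":[0,0,0],"jaw":0.8},
  {"twist":[0,0,0],"travel":[0,0,0],"jaw":0.8},
  {"twist":[0,0,0],"travel":[0,0,0],"jaw":0.8},
])

```text
time: 16.58
position: [0.5739, 0.1803, 0.0366]
orientation: [-3.125, -0.323, -0.0]
wrist_force: [0.4, -0.5, 0.4]
width: 0.899
```

```bash
python3 - <<'E'
from rel import *
plan([.57,.175,.0373],-78)
for n in('wrist','scene'):
    im=imaging.get_image(n);cv2.imwrite(f'pics/{n}9.png',im[:,:,::-1])
t=cv2.imread('pics/wrist9.png');cv2.imwrite('pics/w9y.png',cv2.resize(t[30:180,170:470],None,fx=2.6,fy=2.6,interpolation=cv2.INTER_CUBIC))
E
```

```text
pos [0.5739 0.1803 0.0366] az_y -78.19 ztilt [ 0.  0. -1.] F [ 0.4 -0.5  0.4] w 0.899 t 16.575
travel now-axes [-4.9  4.4 -0.7] target-axes [-5.   4.3 -0.7] twist [ 0.   -0.   -0.19] dist 6.6
```

View pics/w9y.png

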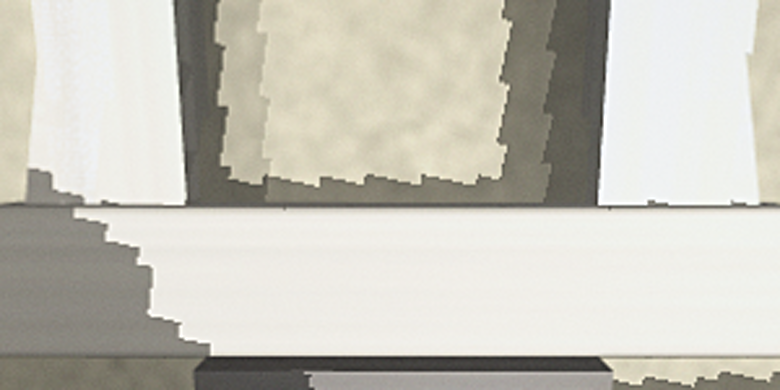

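move_arm([
  {"twist":[0,0,0],"travel":[0,0,-20],"jaw":0.8},
  {"twist":[0,0,0],"travel":[0,0,-50],"jaw":0.8},
  {"twist":[0,0,0],"travel":[0,0,-50],"jaw":0.8},
  {"twist":[0,0,0],"travel":[-40,0,0],"jaw":0.2},
  {"twist":[0,0,0],"travel":[-45,0,0],"jaw":0},
])

```text
time: 17.3
position: [0.4906, 0.1623, 0.1583]
orientation: [-3.124, -0.322, -0.004]
wrist_force: [0.3, 0.6, 0.8]
width: 0.729
```

move_arm([
  {"twist":[0,0,0],"travel":[-40,0,0],"jaw":0},
  {"twist":[0,0,0],"travel":[0,0,0],"jaw":0},
])

```text
time: 17.55
position: [0.4489, 0.1543, 0.1573]
orientation: [-3.122, -0.321, 0.003]
wrist_force: [0.5, 0.6, -0.4]
width: 0.526
```

```bash
python3 - <<'E'
from rel import *
plan([.4516,.1547,.0373],-78.3)
print(arm.get_obs()['q'].round(2))
for n in('wrist','scene'):
    im=imaging.get_image(n);cv2.imwrite(f'pics/{n}10.png',im[:,:,::-1])
t=cv2.imread('pics/scene10.png');cv2.imwrite('pics/s10z.png',cv2.resize(t[140:260,300:440],None,fx=5,fy=4.8,interpolation=cv2.INTER_CUBIC))
E
```

```text
pos [0.4489 0.1543 0.1573] az_y -78.25 ztilt [-0.0023  0.0024 -1.    ] F [ 0.5  0.6 -0.4] w 0.526 t 17.55
travel now-axes [  2.9   0.5 120. ] target-axes [  2.7   0.2 120. ] twist [-0.16  0.1   0.05] dist 120.0
[-1.3   0.58  1.25  2.1  -0.69  0.96 -1.03]
```

View pics/wrist10.png

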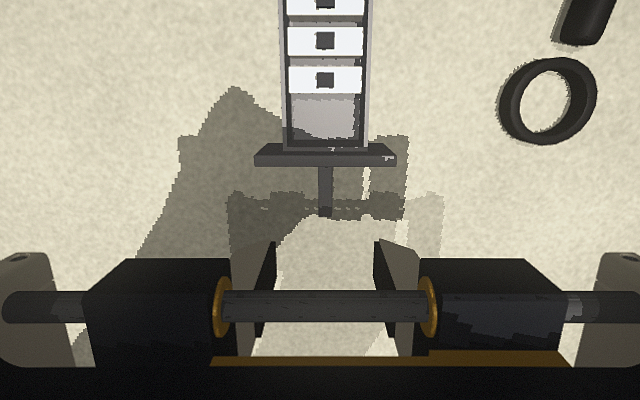

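View pics/s10z.png

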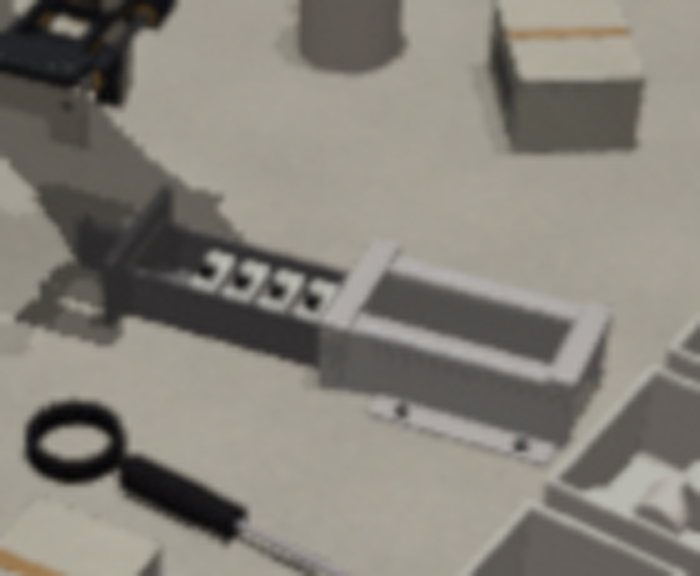

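```bash
python3 - <<'E'
from rel import *
t=cv2.imread('pics/wrist10.png');cv2.imwrite('pics/w10z.png',cv2.resize(t[130:230,240:410],None,fx=4.6,fy=4.6,interpolation=cv2.INTER_CUBIC))
E
```

```text
(no output)
```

View pics/w10z.png

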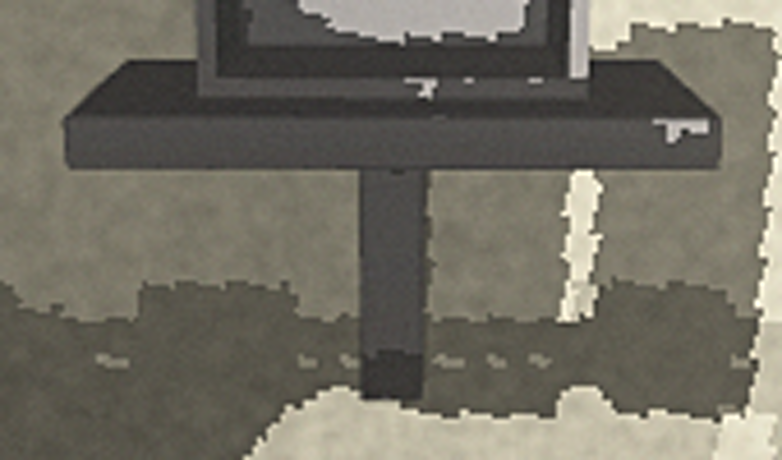

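```bash
python3 - <<'E'
from rel import *
c=imaging.calibration('wrist');o,r=toolpose()
z=lambda pts:[(240+x/4.6,130+y/4.6) for x,y in pts]
p=unproj(c,z([(65,168),(720,168),(65,118),(720,118)]),.058);e=unproj(c,z([(361,400),(422,400),(360,172),(427,172)]),.048)
print('plate w',np.linalg.norm(p[0]-p[1]),'tab thick',np.linalg.norm(e[0]-e[1]))
f=p[:2].mean(0);E=e[:2].mean(0)
d=f-E;print('tab az',np.degrees(np.arctan2(d[1],d[0])),np.linalg.norm(d[:2]))
w=p[0]-p[1];print('plate az',np.degrees(np.arctan2(w[1],w[0]))-90)
T=E+d/np.linalg.norm(d)*.012;T=E+np.array([*(d[:2]/np.linalg.norm(d[:2])*.013),0])
print('plate front mid in tool',r.inv().apply(f-o['position']),'end',r.inv().apply(E-o['position']))
plan([T[0],T[1],.038],-78.3);print(T)
E
```

```text
plate w 0.09616483819398614 tab thick 0.009765135143111767
tab az 11.682935795344529 0.03989623400855019
plate az 11.853179587303956
plate front mid in tool [ 0.02957014 -0.00016761  0.09971959] end [-0.01034198 -0.00025435  0.10965564]
pos [0.4521 0.1551 0.1577] az_y -78.17 ztilt [ 0.0013  0.0016 -1.    ] F [-0.2 -0.5 -0.1] w 0.5 t 17.65
travel now-axes [  2.6  -0.2 119.7] target-axes [  2.8  -0.4 119.7] twist [-0.07 -0.09  0.13] dist 119.7
[0.45482488 0.15604422 0.048     ]
```

move_arm([
  {"twist":[0,0,0],"travel":[2,0,30],"jaw":0},
  {"twist":[0,0,0],"travel":[1,0,40],"jaw":0},
  {"twist":[0,0,0],"travel":[0,0,35],"jaw":0},
  {"twist":[0,0,0],"travel":[0,0,16],"jaw":0},
  {"twist":[0,0,0],"travel":[0,0,0],"jaw":0},
])

```text
time: 18.27
position: [0.4554, 0.155, 0.0351]
orientation: [3.124, 0.322, -0.001]
wrist_force: [-0.2, 0.1, -0.6]
width: 0.501
```

move_arm([
  {"twist":[0,0,0],"travel":[0,0,0],"jaw":-0.4},
  {"twist":[0,0,0],"travel":[0,0,0],"jaw":-0.6},
  {"twist":[0,0,0],"travel":[0,0,0],"jaw":-1},
  {"twist":[0,0,0],"travel":[0,0,0],"jaw":-1},
  {"twist":[0,0,0],"travel":[0,0,0],"jaw":-1},
], grip_force=15)

```text
time: 18.9
position: [0.4546, 0.1555, 0.0359]
orientation: [-3.124, -0.323, -0.0]
wrist_force: [-1.4, 1.2, 4.8]
width: 0.108
```

move_arm([
  {"twist":[0,0,0],"travel":[0,0,0],"jaw":-1},
  {"twist":[0,0,0],"travel":[0,0,0],"jaw":-1},
], grip_force=25)

```text
time: 19.15
position: [0.4546, 0.1555, 0.0359]
orientation: [-3.124, -0.323, -0.0]
wrist_force: [-1.7, 0.5, 6.8]
width: 0.108
```

```bash
python3 - <<'E'
from rel import *
plan([.4548,.1560,.0373],-78.3)
for n in('wrist','scene'):
    im=imaging.get_image(n);cv2.imwrite(f'pics/{n}11.png',im[:,:,::-1])
E
```

```text
pos [0.4546 0.1555 0.0359] az_y -78.19 ztilt [ 2.e-04  6.e-04 -1.e+00] F [-1.7  0.5  6.8] w 0.108 t 19.15
travel now-axes [ 0.3 -0.4 -1.4] target-axes [ 0.3 -0.4 -1.4] twist [-0.03 -0.02  0.11] dist 1.5
```

View pics/wrist11.png

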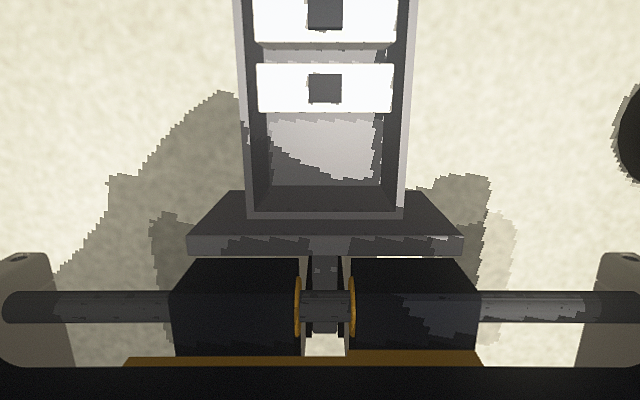

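move_arm([
  {"twist":[0,0,0],"travel":[5,0,0],"jaw":-1},
  {"twist":[0,0,0],"travel":[10,0,0],"jaw":-1},
  {"twist":[0,0,0],"travel":[10,0,0],"jaw":-1},
  {"twist":[0,0,0],"travel":[10,0,0],"jaw":-1},
])

```text
time: 19.75
position: [0.4853, 0.1616, 0.0354]
orientation: [-3.124, -0.322, 0.011]
wrist_force: [-19.4, -3.7, 26.1]
width: 0.107
```

move_arm([
  {"twist":[0,0,0],"travel":[8,0,0],"jaw":-1},
  {"twist":[0,0,0],"travel":[8,0,0],"jaw":-1},
  {"twist":[0,0,0],"travel":[8,0,0],"jaw":-1},
  {"twist":[0,0,0],"travel":[0,0,0],"jaw":-1},
])

```text
time: 20.25
position: [0.5113, 0.167, 0.0354]
orientation: [3.125, 0.323, -0.003]
wrist_force: [-3.6, -1.2, 4.3]
width: 0.105
```

```bash
python3 - <<'E'
from rel import *
plan([.4548,.1560,.0373],-78.3)
for n in('wrist','scene'):
    im=imaging.get_image(n);cv2.imwrite(f'pics/{n}12.png',im[:,:,::-1])
E
```

```text
pos [0.5113 0.167  0.0354] az_y -78.2 ztilt [-2.1e-03 -4.0e-04 -1.0e+00] F [-3.6 -1.2  4.3] w 0.105 t 20.25
travel now-axes [-57.5  -0.8  -1.8] target-axes [-57.5  -0.7  -1.9] twist [-0.    0.12  0.1 ] dist 57.5
```

View pics/wrist12.png

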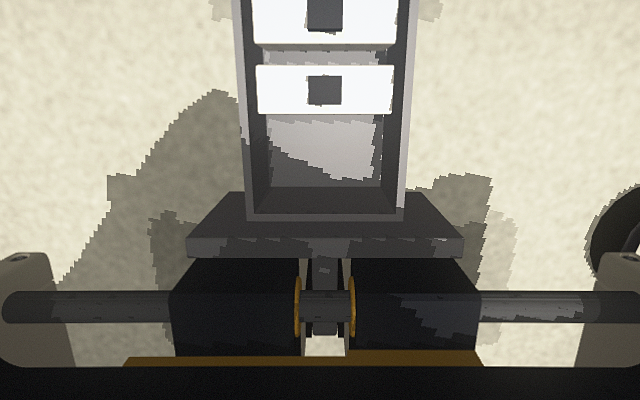

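move_arm([
  {"twist":[0,0,0],"travel":[6,0,-0.6],"jaw":-1},
  {"twist":[0,0,0],"travel":[8,0,0],"jaw":-1},
  {"twist":[0,0,0],"travel":[8,0,0],"jaw":-1},
  {"twist":[0,0,0],"travel":[8,0,0],"jaw":-1},
])

```text
time: 20.85
position: [0.5423, 0.1738, 0.0361]
orientation: [3.125, 0.324, 0.0]
wrist_force: [-0.4, 1.2, -4.4]
width: 0.111
```

move_arm([
  {"twist":[0,0,0],"travel":[8,0,0],"jaw":-1},
  {"twist":[0,0,0],"travel":[8,0,0],"jaw":-1},
  {"twist":[0,0,0],"travel":[8,0,0],"jaw":-1},
  {"twist":[0,0,0],"travel":[0,0,0],"jaw":-1},
])

```text
time: 21.35
position: [0.5658, 0.1785, 0.0363]
orientation: [3.125, 0.323, 0.001]
wrist_force: [-0.3, 0.3, -3.5]
width: 0.108
```

```bash
python3 - <<'E'
from rel import *
plan([.4548,.1560,.0373],-78.3)
for n in('wrist','scene'):
    im=imaging.get_image(n);cv2.imwrite(f'pics/{n}13.png',im[:,:,::-1])
E
```

```text
pos [0.5658 0.1785 0.0363] az_y -78.18 ztilt [ 7.e-04 -1.e-04 -1.e+00] F [-0.3  0.3 -3.5] w 0.108 t 21.35
travel now-axes [-113.3   -0.7   -1.1] target-axes [-113.3   -0.5   -1. ] twist [ 0.02 -0.04  0.12] dist 113.3
```

View pics/wrist13.png

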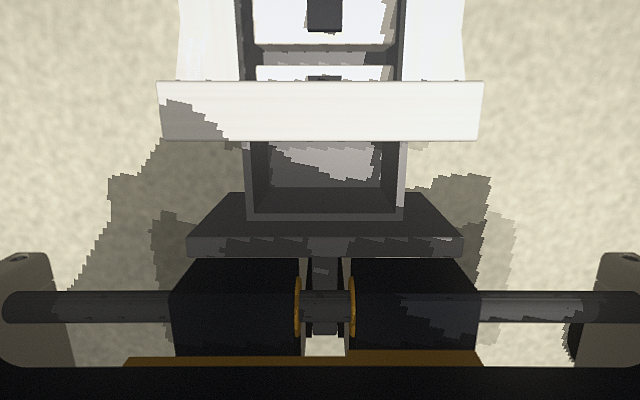

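```bash
python3 - <<'E'
from rel import *
c=imaging.calibration('wrist')
b=unproj(c,[(164,141),(480,141)],.06).mean(0);p=unproj(c,[(228,193),(428,193)],.058).mean(0);print((b-p).round(4),np.linalg.norm((b-p)[:2]))
E
```

```text
[0.0166 0.0055 0.002 ] 0.017505069044690683
```

move_arm([
  {"twist":[0,0,0],"travel":[6,0,0.3],"jaw":-1},
  {"twist":[0,0,0],"travel":[8,0,0],"jaw":-1},
  {"twist":[0,0,0],"travel":[6,0,0],"jaw":-1},
  {"twist":[0,0,0],"travel":[0,0,0],"jaw":-1},
])

```text
time: 21.95
position: [0.5857, 0.1827, 0.036]
orientation: [3.125, 0.324, 0.002]
wrist_force: [0.4, -0.1, -2.2]
width: 0.108
```

```bash
python3 - <<'E'
from rel import *
plan([.4548,.1560,.0373],-78.3)
for n in('wrist','scene'):
    im=imaging.get_image(n);cv2.imwrite(f'pics/{n}14.png',im[:,:,::-1])
E
```

```text
pos [0.5857 0.1827 0.036 ] az_y -78.17 ztilt [ 0.0014 -0.     -1.    ] F [ 0.4 -0.1 -2.2] w 0.108 t 21.95
travel now-axes [-133.6   -0.7   -1.5] target-axes [-133.6   -0.4   -1.3] twist [ 0.02 -0.08  0.13] dist 133.6
```

View pics/wrist14.png

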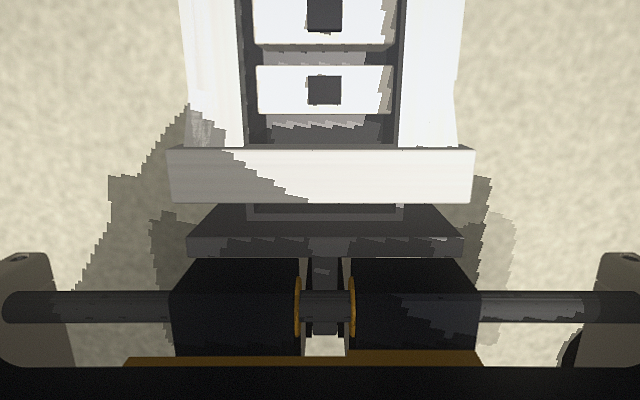

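```bash
python3 - <<'E'
from rel import *
c=imaging.calibration('wrist')
b=unproj(c,[(171,204),(472,204)],.06).mean(0)
for v in (235,237,257):
    p=unproj(c,[(187,v),(463,v)],.058);print(v,np.linalg.norm(p[0]-p[1]),np.linalg.norm((b-p.mean(0))[:2]))
E
```

```text
235 0.09452824938143466 0.01187222209552833
237 0.09469796161602637 0.012610594814869782
257 0.09642429310845406 0.020155328321141353
```

move_arm([
  {"twist":[0,0,0],"travel":[4,0,0],"jaw":-1},
  {"twist":[0,0,0],"travel":[3,0,0],"jaw":-1},
  {"twist":[0,0,0],"travel":[0,0,0],"jaw":-1},
])

```text
time: 22.42
position: [0.5919, 0.184, 0.036]
orientation: [3.125, 0.323, 0.001]
wrist_force: [0.7, -0.2, -0.9]
width: 0.11
```

Gap was about 12 mm; roughly 5 mm remains. Go on gently until contact.

move_arm([
  {"twist":[0,0,0],"travel":[2,0,0],"jaw":-1},
  {"twist":[0,0,0],"travel":[2,0,0],"jaw":-1},
  {"twist":[0,0,0],"travel":[0,0,0],"jaw":-1},
])

```text
time: 22.8
position: [0.5957, 0.1849, 0.036]
orientation: [-3.125, -0.323, -0.001]
wrist_force: [-1.3, -0.7, -0.4]
width: 0.112
```

move_arm([
  {"twist":[0,0,0],"travel":[1,0,0],"jaw":-1},
  {"twist":[0,0,0],"travel":[0,0,0],"jaw":-1},
])

```text
time: 23.05
position: [0.5965, 0.185, 0.0359]
orientation: [-3.125, -0.323, -0.0]
wrist_force: [-3.0, -0.9, -0.7]
width: 0.101
```

move_arm([
  {"twist":[0,0,0],"travel":[1,0,0],"jaw":-1},
  {"twist":[0,0,0],"travel":[0,0,0],"jaw":-1},
])

```text
time: 23.3
position: [0.5973, 0.1852, 0.0359]
orientation: [-3.125, -0.323, 0.0]
wrist_force: [-3.5, -0.8, -0.0]
width: 0.106
```

move_arm([
  {"twist":[0,0,0],"travel":[1,0,0],"jaw":-1},
  {"twist":[0,0,0],"travel":[0,0,0],"jaw":-1},
])

```text
time: 23.55
position: [0.5974, 0.1852, 0.0358]
orientation: [-3.125, -0.323, 0.003]
wrist_force: [-7.4, -0.9, 4.0]
width: 0.106
```

```bash
python3 - <<'E'
from rel import *
plan([.4548,.1560,.0373],-78.3)
for n in('wrist','scene'):
    im=imaging.get_image(n);cv2.imwrite(f'pics/{n}15.png',im[:,:,::-1])
t=cv2.imread('pics/wrist15.png');cv2.imwrite('pics/w15z.png',cv2.resize(t[120:270,160:480],None,fx=2.5,fy=3.5,interpolation=cv2.INTER_CUBIC))
E
```

```text
pos [0.5974 0.1852 0.0358] az_y -78.2 ztilt [-2.e-03  1.e-04 -1.e+00] F [-7.4 -0.9  4. ] w 0.106 t 23.55
travel now-axes [-145.5   -0.6   -1.2] target-axes [-145.5   -0.3   -1.5] twist [-0.03  0.11  0.1 ] dist 145.5
```

View pics/w15z.png

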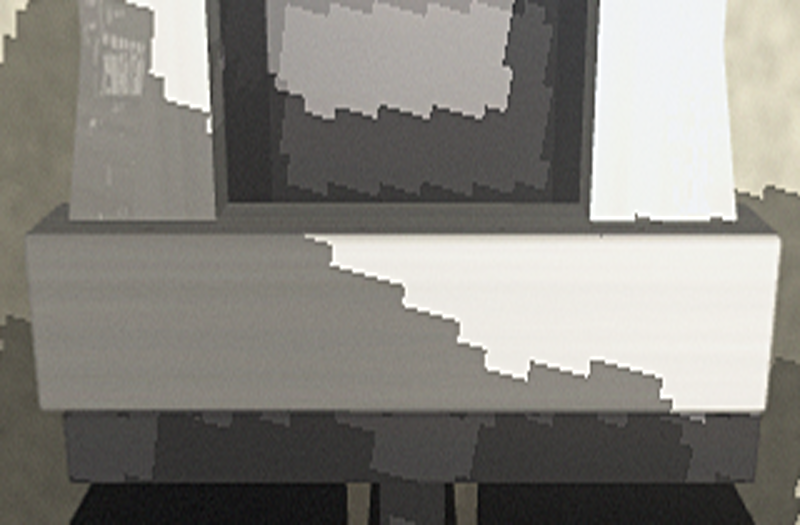

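move_arm([
  {"twist":[0,0,0],"travel":[1,0,0],"jaw":-1},
  {"twist":[0,0,0],"travel":[0,0,0],"jaw":-1},
])

```text
time: 23.9
position: [0.5975, 0.1852, 0.0357]
orientation: [-3.125, -0.323, 0.006]
wrist_force: [-10.7, -1.8, 5.7]
width: 0.109
```

move_arm([
  {"twist":[0,0,0],"travel":[0,0,0],"jaw":-0.6},
  {"twist":[0,0,0],"travel":[0,0,0],"jaw":-0.2},
  {"twist":[0,0,0],"travel":[0,0,0],"jaw":0},
  {"twist":[0,0,0],"travel":[0,0,0],"jaw":0},
])

```text
time: 24.4
position: [0.5996, 0.1857, 0.036]
orientation: [-3.125, -0.323, -0.001]
wrist_force: [-0.3, -0.2, -0.1]
width: 0.471
```

```bash
python3 - <<'E'
from rel import *
plan([.4548,.1560,.0373],-78.3)
im=imaging.get_image('wrist');cv2.imwrite(f'pics/w16.png',im[:,:,::-1])
E
```

```text
pos [0.5996 0.1857 0.036 ] az_y -78.18 ztilt [ 5.e-04  1.e-04 -1.e+00] F [-0.3 -0.2 -0.1] w 0.471 t 24.4
travel now-axes [-147.8   -0.6   -1.4] target-axes [-147.9   -0.3   -1.3] twist [ 0.   -0.03  0.12] dist 147.9
```

View pics/w16.png

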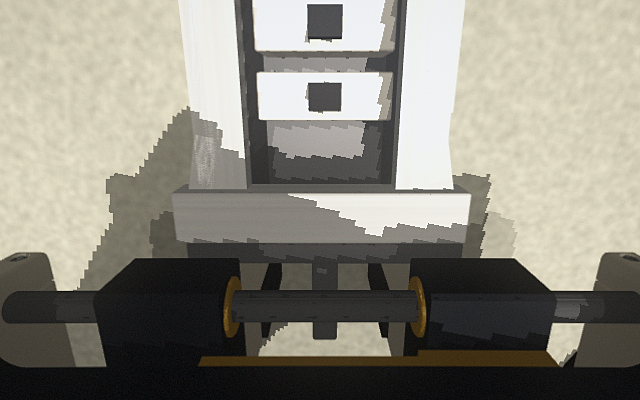

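move_arm([
  {"twist":[0,0,0],"travel":[0,0,-15],"jaw":0},
  {"twist":[0,0,0],"travel":[0,0,-35],"jaw":0},
  {"twist":[0,0,0],"travel":[0,0,-45],"jaw":0},
  {"twist":[0,0,0],"travel":[0,0,-45],"jaw":0},
  {"twist":[0,0,0],"travel":[0,0,-20],"jaw":0},
])

```text
time: 25.08
position: [0.6004, 0.1851, 0.1994]
orientation: [-3.124, -0.322, -0.006]
wrist_force: [0.6, -0.5, 0.2]
width: 0.5
```

move_arm([
  {"twist":[0,0,0],"travel":[-30,0,0],"jaw":0},
  {"twist":[0,0,0],"travel":[-20,0,0],"jaw":0},
  {"twist":[0,0,0],"travel":[0,0,0],"jaw":0},
])

```text
time: 25.45
position: [0.5492, 0.1754, 0.196]
orientation: [-3.124, -0.323, 0.002]
wrist_force: [0.3, 0.5, 0.1]
width: 0.499
```

```bash
python3 - <<'E'
from rel import *
plan([.4548,.1560,.0373],-78.3)
for n in('wrist','scene','top'):
    im=imaging.get_image(n);cv2.imwrite(f'pics/{n}17.png',im[:,:,::-1])
t=cv2.imread('pics/wrist17.png');cv2.imwrite('pics/w17z.png',cv2.resize(t[0:250,200:450],None,fx=3,fy=2.4,interpolation=cv2.INTER_CUBIC))
E
```

```text
pos [0.5492 0.1754 0.196 ] az_y -78.21 ztilt [-1.3e-03  9.0e-04 -1.0e+00] F [0.3 0.5 0.1] w 0.499 t 25.45
travel now-axes [-9.620e+01 -1.000e-01  1.588e+02] target-axes [-9.630e+01 -1.000e-01  1.587e+02] twist [-0.07  0.06  0.09] dist 185.6
```

View pics/w17z.png

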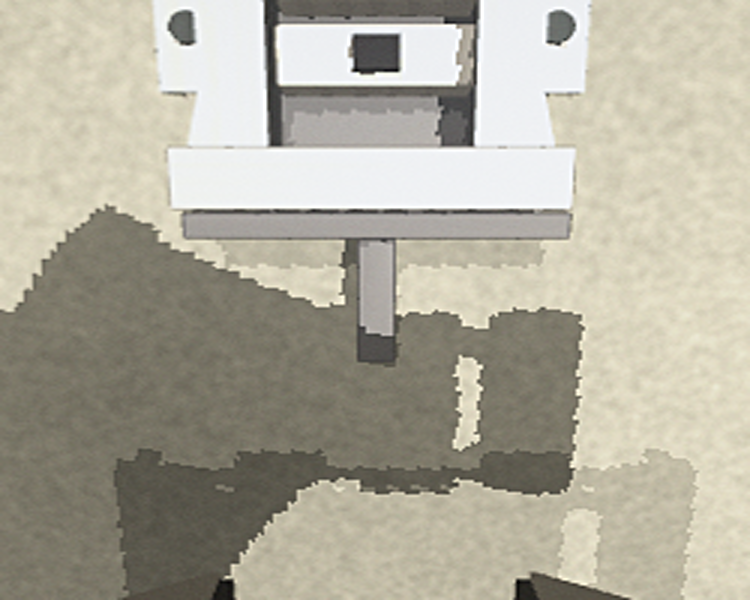

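View pics/scene17.png

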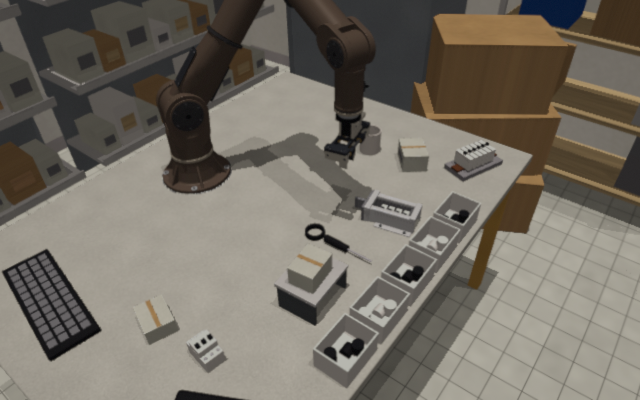

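View pics/top17.png

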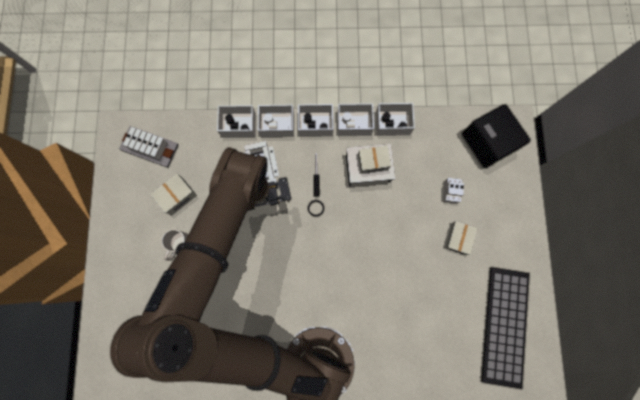

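```bash
python3 - <<'E'
from h import *
for v in((0,210),(0,238)): pass
c=imaging.calibration('wrist')
z=lambda pts:[(200+x/3,y/2.4) for x,y in pts]
b=unproj(c,z([(172,209),(572,209)]),.06).mean(0);p=unproj(c,z([(184,238),(570,238)]),.058).mean(0);print(np.linalg.norm((b-p)[:2]))
print(arm.sign_off())
E
```

```text
0.008609775794760096
the job is handed in; nothing more can be done
None
```

The tray is home in the guide rails and released. The job was handed in at about 25.5 s of the 69 s allowed, with the robot touching nothing.

1. **Drawing out and turning:** I gripped the tray across its width, drew it clear of the shelf and lifted it about 80 mm. I then turned it end for end and set it down with its rear about 6 mm in front of the rail mouth. It was lowered until the weight came off the arm, then released.
2. **Sliding in:** I took it by the pull tab and slid it about 145 mm, until the arm stopped moving and the push force rose to about 10 N. Then I let go and backed away.

**Last checks:**
- The last wrist picture shows the front plate square against the cross-bar. The plate's front face measured 8.6 mm from the bar's front edge, against a plate thickness of 8 mm, so any gap is about 0.6 mm at most.
- The bystanders look unmoved in the scene and top pictures; I compared them only by eye, and the arm hides part of the top view around the rails and the mug.

**What disagreed:**
- The scene and top cameras put the rail mouth about 8–10 mm further from the robot than the wrist camera did. I placed the tray using the tray and bar seen together in the wrist pictures, and confirmed home by contact.
- During the first part of the slide the tab was being pressed down, reading 26 N upward and 19 N back at the wrist, within the limits. I raised the tool 0.6 mm and the forces fell to a few newtons.

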